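# Clear the cover's way and put the collar stay box in its bay

## Task

The pink collar stay box stands in its cradle in the way of the caddy's blue cover: take it out and stand it upright on the cork mat for the time being, then slide the cover by its black grip along the curved rod until it is fully open against its stop. Then put the pink box away in the bay the cover has uncovered, standing upright on the bay's floor below its rim and let go of, with the cover left fully open. Set the box down gently both times, without dropping or tipping it, and leave the other things on the shelf where they are.

Things in the scene. Friction and masses are not known exactly. Their poses are not given: they have to be found in the camera images.
- caddy: White plastic caddy fixed to the shelf: bay on its left, cradle on its right, curved steel rod (10 mm thick) along its far side. Origin at shelf height in its middle; x points away from the robot, y left. The rod's arc is centred on a vertical axis at x = -170 mm, y = 0 here ('radial', 'tangential' and 'arc angle', from this x axis, are about it): radius 245 mm, 66 mm above the shelf.
- rod_mid (a point): Middle of the curved rod, on its centreline, 245 mm from the arc's axis (arc angle 0), 66 mm above the shelf. The rod ends at two posts 73 mm high at arc angles +0.573 and -0.573 rad. Axes as the caddy's.
- cradle (a point): Centre of the cradle's raised floor, 26 mm above the shelf, at arc angle -0.47 rad, 170 mm from the arc's axis; axes as the caddy's. Floor 60 mm radially by 70 mm tangentially. Two walls (5 mm thick, 56 mm long, 34 mm apart, tops 60 mm above the shelf) stand along the pink box's broad faces; open at the box's two ends and above.
- bay: Open-topped bay at arc angle +0.47 rad. Origin at the centre of its inner floor, 6 mm above the shelf; x points radially outward, y tangentially. Inside: 90 mm along x, 78 mm along y, 54 mm deep; walls 4 mm thick, rim 60 mm above the shelf. Fingers fit in beside the pink box's broad faces (box length along the bay's y, opened only some 15 mm wider than the box) but not at its ends.
- cover (a joint): Blue cover plate, sliding round the curved rod on a steel bushing. Rad: 0 = closed, over the bay; grows clockwise from above, to the right; 0.94 = fully open at its stop, over the cradle. Arc angle of its middle = 0.47 - value. Starts at 0 to 0.25, stays where left, slides with about 1 N. Plate 108 to 236 mm from the arc's axis, 88 mm wide, top 68 mm above the shelf.
- cover_grip (a point): Point in the cover's black grip, 98 mm above the shelf and 245 mm from the arc's axis. The grip is an upright fin on the bushing: 36 mm radially, 14 mm tangentially (the width to pinch), from 73 to 109 mm above the shelf. Its x axis points radially outward, y tangentially; it turns with the cover.
- stay_box: Pink plastic collar stay box: 66 mm long (its x), 26 mm thick (its y), 50 mm high (its z, up), about 90 g. Origin at the centre of its underside. At the start it stands upright in the cradle, underside 26 mm above the shelf, length tangential (its x at the caddy's yaw + 1.10 rad); only its ends are free for the fingers there.
- mat: Cork mat, 130 x 130 mm, 3 mm thick, fixed flat on the shelf to the left or the right of the caddy. Origin at the centre of its underside; sides along its x and y.
- canister: Clear acrylic canister with a white flip latch lid, 94 mm across, 107 mm high. A bystander: leave it where it is. Origin at the centre of its underside.
- lint_screen: Stainless steel mesh lint screen lying flat, 150 x 110 mm with a grey tab, 8 mm thick. A bystander: leave it where it is. Origin at the centre of its underside.
- clothespin1: Bamboo clothespin, 72 x 10 x 12 mm, lying along its x. A bystander: leave it where it is. Origin at the centre of its underside.
- clothespin2: Bamboo clothespin, 72 x 10 x 12 mm, lying along its x. A bystander: leave it where it is. Origin at the centre of its underside.
- spray: Green spray bottle with a white cap, 60 mm across, 170 mm high. A bystander: leave it where it is. Origin at the centre of its underside.
- button_jar: Amber glass button jar, 64 mm across, 70 mm high. A bystander: leave it where it is. Origin at the centre of its underside.
- polish_tin: Flat red polish tin, 80 mm across, 30 mm high. A bystander: leave it where it is. Origin at the centre of its underside.
Not all that is in view belongs to the job. Of the things shaped like the mat, the cork one is meant.

How it is judged:
By the outcome, as a careful person would: the job done as asked, in the order asked, and still so for the second after the job is handed in, with the robot touching nothing.
It also fails if it takes over 72 s, if anything falls off the work surface, if the arm or the gripper's body presses on something with over 40 N, if the wrist force passes 120 N, or if a joint passes its speed limit or range.

## Robot

A 6-joint arm with a two-finger parallel gripper is mounted at the origin on the work surface. World frame = base frame: x ahead of the robot, y to its left, z up, the work surface at z = 0. Lengths are in m, angles in degrees, forces in N, time in s.
With the tool pointing down it reaches from about 0.35 to 0.875 m from the base axis. Payload 4.2 kg.
Tool frame: the origin (TCP) lies at the very end of the fingers, on their centre line; the grasp point (between the pads) lies 19 mm behind it; z points along the fingers, y is the line along which they close (so a half turn about z gives the same grasp; the last joint's range is limited). The gripper opens to 87 mm and grips with 3 to 60 N. Pads are 19 mm wide; open, the fingers measure 117 mm over their backs; the gripper's body (75 mm by 190 mm) begins 51 mm behind the grasp point.
Start: joints at [85.29, 22.042, 0.453, 0, -68.411, -14.817], TCP at [0.209, 0.589, 0.185] pointing down, gripper open.
Joint ranges: [-179.83, 179.83], [-69.29, 118.12], [-61.27, 80.66], [-181.25, 117.63], [-171.15, -9.14], [-177.46, 177.46]. Speed limits (degrees/s): [159.86, 159.86, 180, 180, 180, 180].

## Interface

Orientations are given as a 3x3 rotation matrix whose columns are the frame's x, y, z axes.
In Python, from station import * gives the robot as it stands.
- The arm moves only by the shell command python3 -m pendant 'ROWS'. ROWS is JSON, a list of rows, each an object of numbers: "x", "y", "z": the shift along the world's x, y, z normalised to -1 to 1, where 1 is 250 mm; "rx", "ry", "rz": the turn, a rotation vector about the world's x, y, z normalised to -1 to 1, where 1 is 180 degrees; "claw": the opening, from 0 (shut) to 1 (fully open). A call has exactly 8 rows; each row is the pose to reach, as a shift and turn from the pose commanded when the call began, turning the shorter way round; what a row does not reach only later rows make up. A row lasts 1/8 s, in which the tool goes at most 62.5 mm and 10.7 degrees, less where a joint would pass 70% of its speed; a pose out of reach is approached as far as the arm can. A call with a number of a shift or a turn outside -1 to 1 is refused whole. A call with a gripper value outside its range is refused whole. The fingers move at their own pace and stop on an object; the grip force is fixed at half the most. Time passes only in rows, so rows that repeat a pose let the fingers close, or fill a call up. It gives the time, the measured TCP pose, the force, the opening and the grip force at its end, in the units of the state.
- sense(): the state, without advancing time (a new reading comes with each control period).
- capture(name): name is "scene" or "top" or "wrist"; returns a dict with "color" (384x512x3 uint8, red, green, blue), "mtx" (3x3 intrinsics, pixels), "world_to_cam" (4x4, takes a point from world to camera coordinates). Camera axes: x right, y up, looking along -z (the intrinsics and any distortion apply to the point x, -y, -z); pixel columns grow to the right and rows downward; lengths in m; the calibration is good to about 2 mm. A picture is of the moment at which its call begins. There is no depth.
- finish_job(): hands the job in; it is judged then, once.
Trained networks look in a picture, given as the dict that the camera call returned (one of the last four; its "shot" number tells which), for a name from the list of things; names that differ only in an ending like _2 or _b are one class to them, and where a whole thing is asked for, a point or a joint stands for the part that bears it (a point fixed in the world has none). Each returns a list of dicts, best first, with "conf" (0 to 1); they miss things now and then, are a little off and sometimes report something else, mostly with a low value. They report only what shows in the picture. A call takes as long as a camera call. They do not tell look-alikes from the thing itself.
- search_frame(picture, label): "centre" ([column, row] in pixels, amid what is visible of it).
- regions_of(picture, label): "region" (384x512 bool, what is visible of it) and "centre" ([column, row] in pixels, amid what is visible of it).
The state is a dict: "time_s": time; "joints": joint angles; "joint_velocities": joint speeds; "effort": joint torques, N m; "tcp_pos": TCP position; "ee_rot": TCP orientation; "wrist_force": force on the tool from outside, world axes, zero at the start; "moment": the same for the moment, N m; "gripper_width": opening from 0.0 (shut) to 1.0 (fully open); "gripper_force": force on a finger pad.
Only numpy, scipy, OpenCV 4.12 (cv2) and the standard library are available. Lean on these libraries where they do the work, as an engineer would, in place of code of your own. Each camera call takes 0.05 s, during which the arm holds its last target. There are 200 camera calls.

## Working session

There is one attempt and no reset: what is moved stays moved. The work goes in short steps, Python scripts to look and compute and a shell command to move; the robot and the scene stay as the last step left them, time stands still between calls to the robot, and variables do not carry over. Pictures are saved under pics/ and viewed, at most 10 in all, crops included, and the job is handed in when it is done.

```bash
mkdir -p pics; ls
python3 - <<'E'
from station import *
import cv2,numpy as np
s=sense();print(s)
ims=[]
for n in("scene","top"):
    p=capture(n);cv2.imwrite(f"pics/{n}.png",cv2.cvtColor(p["color"],cv2.COLOR_RGB2BGR))
    print(n,p["mtx"].tolist() if hasattr(p["mtx"],'tolist') else p["mtx"],np.round(p["world_to_cam"],4).tolist(),[k for k in p])
    for l in["caddy","cover","cover_grip","stay_box","mat","canister","spray"]:
        print(l,[(round(d["conf"],2),np.round(d["centre"]).tolist()) for d in search_frame(p,l)][:4])
E
```

```text
pics
{'time_s': 0.0, 'joints': array([ 8.52905115e+01,  2.20901934e+01,  3.80880056e-01, -2.97073824e-02,
       -6.84102778e+01, -1.48147888e+01]), 'joint_velocities': array([-0.03853757, -0.09265694, -0.04274066,  0.02904774,  0.05685028,
        0.00506261]), 'effort': array([ 3.32627615e-04, -3.90666711e+01,  1.87413329e+01,  4.22026277e+00,
        1.10638223e-02, -1.77083271e-04]), 'tcp_pos': array([0.20865074, 0.58842938, 0.18397132]), 'ee_rot': array([[ 9.42436042e-01, -3.34385828e-01, -6.51855257e-04],
       [-3.34386456e-01, -9.42433835e-01, -2.04058061e-03],
       [ 6.80107872e-05,  2.14108829e-03, -9.99997706e-01]]), 'wrist_force': array([-0.15390571, -0.06240045,  0.20470801]), 'moment': array([ 0.00662851, -0.0151433 , -0.02823651]), 'gripper_force': 0.0, 'gripper_width': 0.9995471560018165}
scene [[384.45265366228733, 0.0, 251.9207405257747], [0.0, 384.45265366228733, 191.79111716945016], [0.0, 0.0, 1.0]] [[-0.6636, 0.7481, -0.0032, 0.2783], [-0.6029, -0.5322, 0.5944, 0.2689], [0.4429, 0.3963, 0.8042, -1.3956], [0.0, 0.0, 0.0, 1.0]] ['color', 'mtx', 'world_to_cam', '
[... 213 characters left out ...]
), (0.58, [415.0, 276.0])]
canister [(0.78, [173.0, 127.0])]
spray [(0.96, [119.0, 157.0])]
top [[390.93839878950376, 0.0, 253.74253165419034], [0.0, 390.93839878950376, 190.20310327152143], [0.0, 0.0, 1.0]] [[-0.016, -0.9996, 0.0234, 0.0523], [0.995, -0.0136, 0.099, -0.5326], [-0.0987, 0.0248, 0.9948, -1.3905], [0.0, 0.0, 0.0, 1.0]] ['color', 'mtx', 'world_to_cam', 'shot']
caddy []
cover [(0.62, [250.0, 182.0]), (0.45, [296.0, 189.0])]
cover_grip [(0.82, [251.0, 180.0])]
stay_box [(0.57, [296.0, 189.0])]
mat [(0.98, [181.0, 272.0]), (0.68, [173.0, 210.0]), (0.62, [121.0, 246.0]), (0.42, [158.0, 170.0])]
canister [(0.94, [356.0, 213.0])]
spray [(0.65, [363.0, 152.0]), (0.63, [307.0, 124.0])]
```

```bash
python3 -c "
import cv2,numpy as np
a=cv2.imread('pics/scene.png');b=cv2.imread('pics/top.png')
cv2.imwrite('pics/both.png',cv2.resize(np.vstack([a,b]),(800,1200))[:, :]) 
"
```

```text
(no output)
```

View pics/scene.png

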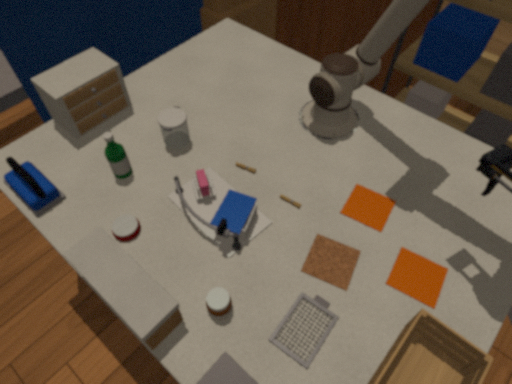

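View pics/top.png

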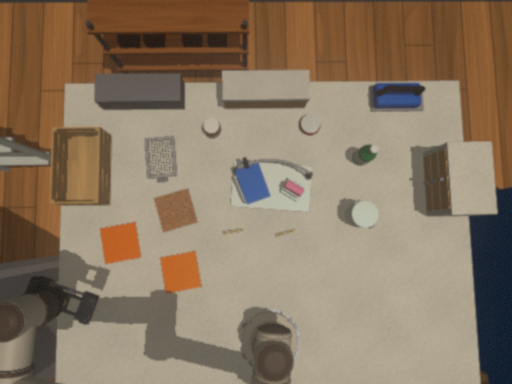

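The scene view shows the cork mat at (332,260), with two orange look-alikes at (368,207) and (417,277). The pink box is at (203,182), the cover at (235,212) and the grip near (222,227). In the top view the cork mat is at (175,210), the pink box at (292,188) and the cover at (252,183).

Cork is the only brown, speckled mat, so that is the one meant. I'll get coarse positions first.

```bash
cat > h.py <<'E'
from station import *
import cv2,numpy as np
from scipy.optimize import least_squares
def proj(p,X):
    X=np.atleast_2d(X);c=X@p["world_to_cam"][:3,:3].T+p["world_to_cam"][:3,3]
    u=c*[1,-1,-1];u=u@np.array(p["mtx"]).T;return u[:,:2]/u[:,2:]
def ray(p,px):
    R=p["world_to_cam"][:3,:3];t=p["world_to_cam"][:3,3]
    d=np.linalg.inv(p["mtx"])@[px[0],px[1],1];d=R.T@(d*[1,-1,-1]);return -R.T@t,d/np.linalg.norm(d)
def atz(p,px,z):
    o,d=ray(p,px);return o+d*(z-o[2])/d[2]
def tri(obs):
    A=0;b=0
    for p,px in obs:
        o,d=ray(p,px);M=np.eye(3)-np.outer(d,d);A=A+M;b=b+M@o
    X=np.linalg.solve(A,b);return X,[np.round(proj(p,X)[0]-px,1).tolist() for p,px in obs]
def blob(p,lo,hi,roi=None,mina=20):
    h=cv2.cvtColor(p["color"],cv2.COLOR_RGB2HSV);m=cv2.inRange(h,np.array(lo),np.array(hi))
    if roi is not None:
        k=np.zeros_like(m);x0,y0,x1,y1=roi;k[y0:y1,x0:x1]=255;m&=k
    n,l,s,c=cv2.connectedComponentsWithStats(m)
    return sorted([(int(s[i,4]),np.round(c[i],1).tolist(),l==i) for i in range(1,n) if s[i,4]>=mina],key=lambda t:-t[0])
PINK=((150,70,70),(178,255,255));BLUE=((105,120,60),(125,255,255))
def save(p,name,roi=None,f=1):
    im=cv2.cvtColor(p["color"],cv2.COLOR_RGB2BGR)
    if roi: im=im[roi[1]:roi[3],roi[0]:roi[2]]
    cv2.imwrite("pics/"+name,cv2.resize(im,None,fx=f,fy=f,interpolation=cv2.INTER_CUBIC))
E
python3 - <<'E'
from h import *
S=capture("scene");T=capture("top");W=capture("wrist")
for p,n,r in((S,"S",(150,150,300,270)),(T,"T",(220,140,330,220))):
    for k,c in(("pink",PINK),("blue",BLUE)): print(n,k,[b[:2] for b in blob(p,*c,roi=r)])
R=W["world_to_cam"];s=sense()
Rt=np.array(s["ee_rot"]);cp=-R[:3,:3].T@R[:3,3]
print("cam in tool",np.round(Rt.T@(cp-s["tcp_pos"]),3),"axes",np.round(Rt.T@R[:3,:3].T,3).tolist(),W["mtx"][0])
print("mat",tri([(S,(332,261)),(T,(175.5,210))]),"pink",tri([(S,(203,182)),(T,(292,188))]))
for n,a,b in(("postR",(178,183),(308,175)),("spray",(119,160),(367,154)),("can",(173,122),(365,214)),("jar",(218,299),(211,127)),("tin",(127,228),(310,124))): print(n,tri([(S,a),(T,b)]))
save(S,"sc.png",(150,150,300,270),5)
E
```

```text
S pink [(203, [202.6, 182.0])]
S blue [(1031, [234.2, 210.9])]
T pink [(135, [293.7, 187.7])]
T blue [(733, [252.1, 183.1])]
cam in tool [ 0.079  0.    -0.199] axes [[-0.001, 0.958, 0.288], [1.0, 0.001, 0.001], [0.0, 0.288, -0.958]] [317.1085083    0.         253.39053165]
mat (array([ 0.46606007,  0.33306513, -0.00156228]), [[-0.8, -0.1], [-0.5, 0.3]]) pink (array([ 0.53617561, -0.09081287,  0.05919522]), [[0.1, 0.0], [0.1, -0.1]])
postR (array([ 0.58357102, -0.15106172,  0.04869718]), [[0.2, 0.0], [0.1, -0.1]])
spray (array([ 0.65118192, -0.36085458,  0.05429651]), [[-2.2, -0.3], [-1.2, 1.4]])
can (array([ 0.43686252, -0.33879211,  0.0773432 ]), [[-1.1, -0.2], [-0.8, 0.7]])
jar (array([0.76166159, 0.19456425, 0.05452814]), [[0.4, 0.0], [0.2, -0.2]])
tin (array([ 0.77795989, -0.16793005,  0.0110115 ]), [[-1.2, -0.1], [-0.6, 0.7]])
```

View pics/sc.png

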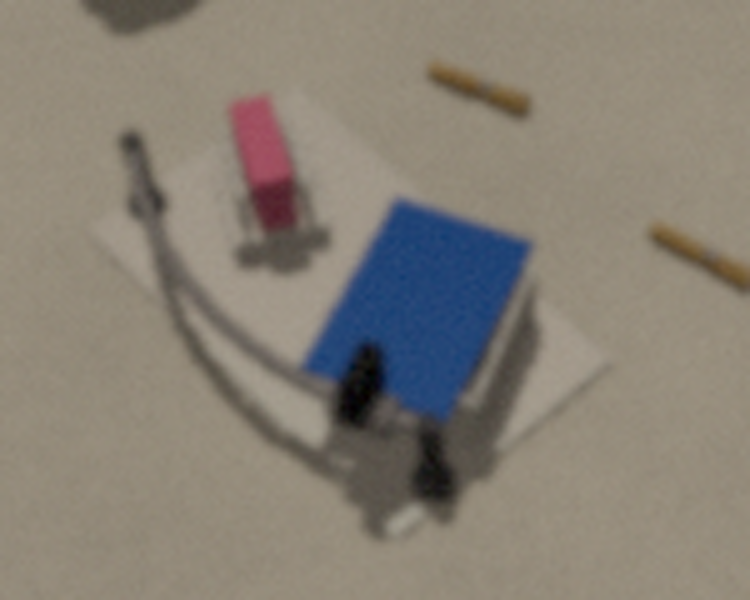

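The crop shows the black grip near scene (222,227) on the rod and the pink box at (203,182). The dark left post is at (237,242). Next I move the wrist camera over the caddy and mat.

```bash
python3 -m pendant '[{"x":0.1,"y":-0.125,"z":0.03,"claw":1},{"x":0.2,"y":-0.25,"z":0.06,"claw":1},{"x":0.3,"y":-0.4,"z":0.1,"claw":1},{"x":0.4,"y":-0.55,"z":0.15,"claw":1},{"x":0.5,"y":-0.7,"z":0.2,"claw":1},{"x":0.6,"y":-0.85,"z":0.25,"claw":1},{"x":0.7,"y":-1,"z":0.26,"claw":1},{"x":0.8,"y":-1,"z":0.26,"claw":1}]'
python3 -m pendant '[{"x":0.1,"y":-0.125,"rz":-0.01,"claw":1},{"x":0.2,"y":-0.25,"rz":-0.02,"claw":1},{"x":0.3,"y":-0.4,"rz":-0.03,"claw":1},{"x":0.4,"y":-0.55,"rz":-0.04,"claw":1},{"x":0.5,"y":-0.7,"rz":-0.05,"claw":1},{"x":0.6,"y":-0.85,"rz":-0.06,"claw":1},{"x":0.68,"y":-1,"rz":-0.06,"claw":1},{"x":0.68,"y":-1,"rz":-0.06,"claw":1}]'
python3 - <<'E'
from h import *
import pickle
p=capture("wrist");p["region_"]={l:regions_of(p,l)[:2] for l in("stay_box","mat","cover","cover_grip")}
pickle.dump(p,open("w1.pkl","wb"));save(p,"w1.png",f=1.5)
for l,d in p["region_"].items(): print(l,[(x["conf"],x["centre"]) for x in d])
print(sense()["tcp_pos"])
E
```

```text
stay_box []
mat [(0.91, [458.7, 58.8]), (0.56, [258.9, 40.2])]
cover []
cover_grip []
[0.20888754 0.58904324 0.18505528]$[0]: bad value
$[0]: bad value
```

View pics/w1.png

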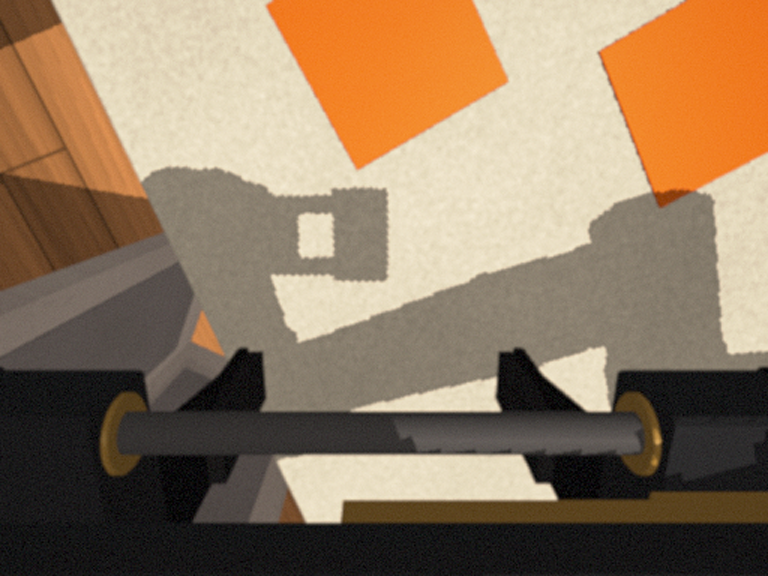

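The move was refused because each row needs every key. The picture is therefore still of the start pose, showing only the orange mats.

```bash
python3 -m pendant '[{"x":0.1,"y":-0.125,"z":0.03,"rx":0,"ry":0,"rz":0,"claw":1},{"x":0.2,"y":-0.25,"z":0.06,"rx":0,"ry":0,"rz":0,"claw":1},{"x":0.3,"y":-0.4,"z":0.1,"rx":0,"ry":0,"rz":0,"claw":1},{"x":0.4,"y":-0.55,"z":0.15,"rx":0,"ry":0,"rz":0,"claw":1},{"x":0.5,"y":-0.7,"z":0.2,"rx":0,"ry":0,"rz":0,"claw":1},{"x":0.6,"y":-0.85,"z":0.25,"rx":0,"ry":0,"rz":0,"claw":1},{"x":0.7,"y":-1,"z":0.26,"rx":0,"ry":0,"rz":0,"claw":1},{"x":0.8,"y":-1,"z":0.26,"rx":0,"ry":0,"rz":0,"claw":1}]' && python3 -m pendant '[{"x":0.1,"y":-0.125,"z":0,"rx":0,"ry":0,"rz":-0.01,"claw":1},{"x":0.2,"y":-0.25,"z":0,"rx":0,"ry":0,"rz":-0.02,"claw":1},{"x":0.3,"y":-0.4,"z":0,"rx":0,"ry":0,"rz":-0.03,"claw":1},{"x":0.4,"y":-0.55,"z":0,"rx":0,"ry":0,"rz":-0.04,"claw":1},{"x":0.5,"y":-0.7,"z":0,"rx":0,"ry":0,"rz":-0.05,"claw":1},{"x":0.52,"y":-0.85,"z":0,"rx":0,"ry":0,"rz":-0.06,"claw":1},{"x":0.52,"y":-1,"z":0,"rx":0,"ry":0,"rz":-0.06,"claw":1},{"x":0.52,"y":-1,"z":0,"rx":0,"ry":0,"rz":-0.06,"claw":1}]'
cat > snap.py <<'E'
from h import *
import pickle,sys
n=sys.argv[1]
p=capture("wrist");p["R"]={l:regions_of(p,l)[:2] for l in("stay_box","mat","cover","cover_grip")}
pickle.dump(p,open(n+".pkl","wb"));save(p,n+".png",f=1.5)
for l,d in p["R"].items(): print(l,[(round(x["conf"],2),np.round(x["centre"]).tolist()) for x in d])
print(sense()["tcp_pos"])
E
python3 snap.py w2
```

```text
time_s: 2.2
tcp_pos: [0.4097, 0.337, 0.2515]
ee_rot: [[0.942, -0.336, 0.001], [-0.336, -0.942, 0.002], [0.001, -0.002, -1.0]]
wrist_force: [1.0, 0.6, 0.2]
gripper_width: 0.997
gripper_force: 0.0
time_s: 3.2
tcp_pos: [0.5388, 0.087, 0.2503]
ee_rot: [[0.861, -0.508, 0.0], [-0.508, -0.861, -0.0], [0.0, -0.0, -1.0]]
wrist_force: [-1.0, 0.7, 0.3]
gripper_width: 1.005
gripper_force: 0.0
stay_box [(0.78, [386.0, 88.0])]
mat [(0.98, [131.0, 257.0]), (0.87, [220.0, 342.0])]
cover [(0.67, [268.0, 144.0])]
cover_grip [(0.94, [267.0, 138.0])]
[0.53888891 0.08996574 0.2500451 ]
```

View pics/w2.png

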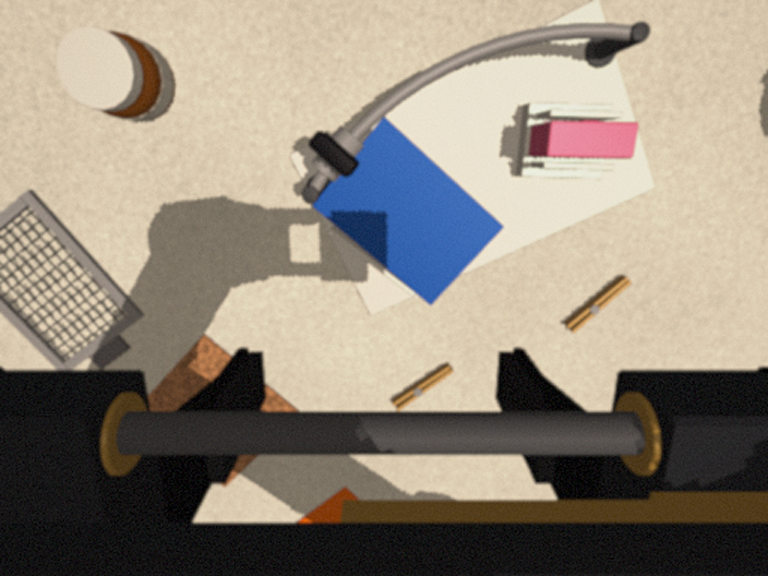

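The wrist view shows the cork mat bottom left at about (215,400), partly hidden by a finger. The blue cover corners are at (385,118), (503,226), (431,304) and (313,205). The grip is at (333,153), the pink box at (590,140) and the right post top at (642,33). I fit the caddy pose to these.

```bash
cat > fit.py <<'E'
from h import *
import pickle
def rot(a): return np.array([[np.cos(a),-np.sin(a)],[np.sin(a),np.cos(a)]])
def cad(th,r,t,z,phi):   # arc frame: angle phi, radial r, tangential t
    q=rot(phi)@[r,t]+[-.17,0]; q=rot(th[2])@q+th[:2]; return [q[0],q[1],z+th[4]]
def cover(th,r,t,z): return cad(th,r,t,z,.47-th[3])
def pts(th): return {"c1":cover(th,.236,-.044,.068),"c2":cover(th,.108,-.044,.068),"c3":cover(th,.108,.044,.068),"c4":cover(th,.236,.044,.068),
 "g":cover(th,.245,0,.109),"post":cad(th,.245,0,.073,-.573),"box":cad(th,.17,0,.076,-.47),
 "b1":cad(th,.183,.033,.076,-.47),"b2":cad(th,.183,-.033,.076,-.47),"b3":cad(th,.157,-.033,.076,-.47),"b4":cad(th,.157,.033,.076,-.47)}
def fit(obs,fz=True):
    def f(th):
        if not fz: th=np.r_[th[:4],0]
        P=pts(th);return np.concatenate([(proj(p,P[k])[0]-px) for p,k,px in obs])
    s=least_squares(f,[.55,0,-.07,.1,0],loss="soft_l1");return s.x,f(s.x).reshape(-1,2)
E
python3 - <<'E'
from fit import *
p=pickle.load(open("w2.pkl","rb"))
o={"c1":(385,118),"c2":(503,226),"c3":(431,304),"c4":(313,205),"post":(642,33),"b1":(554,122),"b2":(638,121),"b3":(634,158),"b4":(550,160),"g":(334,151)}
O=[(p,k,np.array(v)/1.5) for k,v in o.items()]
for fz in(1,0):
    th,r=fit(O,fz);print(np.round(th,4));
print({k:np.round(e,1).tolist() for (_,k,_),e in zip(O,r)})
S=capture("scene");T=capture("top")
O2=O+[(S,"g",(222.5,224)),(S,"post",(176,177.5))]
th,r=fit(O2,1);print("with scene",np.round(th,4),np.round(r[-2:],1).tolist())
P=pts(th)
for k in("box","g","post"):print(k,np.round(P[k],4))
print("box tri",tri([(p,np.mean([o[k] for k in("b1","b2","b3","b4")],0)/1.5),(S,(150+262/5,150+138/5))]))
print("box yaw",np.degrees(th[2]-.47)%360, "tangential",np.degrees(th[2]+1.1))
s=sense();print("tool y deg",np.degrees(np.arctan2(*s["ee_rot"][1::-1,1])))
# mat corners
for q in((205,335),(297,408)):print("mat corner",atz(p,np.array(q)/1.5,.003))
for v in[(332,236),(359.5,247),(346,287.5),(302.5,265.5)]:pass
b=[x for x in regions_of(S,"mat")]
for x in b:
    c=cv2.minAreaRect(np.argwhere(x["region"])[:,::-1].astype(np.float32));q=cv2.boxPoints(c)
    print(x["conf"],x["centre"],np.mean(p["color"]) and S["color"][x["region"]].mean(0).round(),atz(S,x["centre"],.003)[:2])
for x in regions_of(T,"mat"):
    m=x["region"];cnt=max(cv2.findContours(m.astype(np.uint8),0,2)[0],key=cv2.contourArea)
    a=cv2.approxPolyDP(cnt,5,True)[:,0]
    print("T",x["conf"],T["color"][m].mean(0).round(),atz(T,x["centre"],.003)[:2].round(3),[atz(T,q,.003)[:2].round(3).tolist() for q in a])
save(S,"matcrop.png",(290,225,370,295),8)
E
```

```text
[ 0.5603 -0.022  -0.1022  0.0389 -0.0053]
[ 0.5604 -0.0195 -0.0939  0.0544  0.    ]
{'c1': [0.3, -1.9], 'c2': [1.8, 0.6], 'c3': [0.1, 1.2], 'c4': [-0.5, -0.2], 'post': [0.6, -0.8], 'b1': [-2.1, -1.2], 'b2': [1.4, 1.3], 'b3': [-0.3, 1.1], 'b4': [-2.5, -2.1], 'g': [-0.1, 1.4]}
with scene [ 0.5602 -0.0221 -0.1021  0.0381 -0.0054] [[-1.0, 0.2], [-0.0, 0.2]]
box [ 0.534  -0.0968  0.0706]
g [0.6229 0.0746 0.1036]
post [ 0.5824 -0.1578  0.0676]
box tri (array([ 0.5333205 , -0.09556321,  0.07371203]), [[-0.3, 0.6], [-0.2, -0.0]])
box yaw 327.2191683425192 tangential 57.17354217805843
tool y deg -120.24757233462897
mat corner [0.54646146 0.28698601 0.003     ]
mat corner [0.43072752 0.25287839 0.003     ]
0.76 [330.3, 258.9] [96. 67. 43.] [0.46501699 0.32850761]
0.72 [418.5, 278.2] [171.  90.  21.] [0.35655946 0.5365278 ]
0.7 [369.2, 208.4] [135.  68.  16.] [0.24908025 0.32026344]
T 0.85 [170.  97.  47.] [0.244 0.341] [[0.305, 0.324], [0.284, 0.385], [0.171, 0.363], [0.187, 0.285]]
T 0.71 [192. 101.  44.] [0.343 0.523] [[0.418, 0.483], [0.399, 0.598], [0.284, 0.581], [0.303, 0.46]]
T 0.53 [142. 111.  83.] [0.407 0.382] [[0.42, 0.379], [0.391, 0.361]]
```

View pics/matcrop.png

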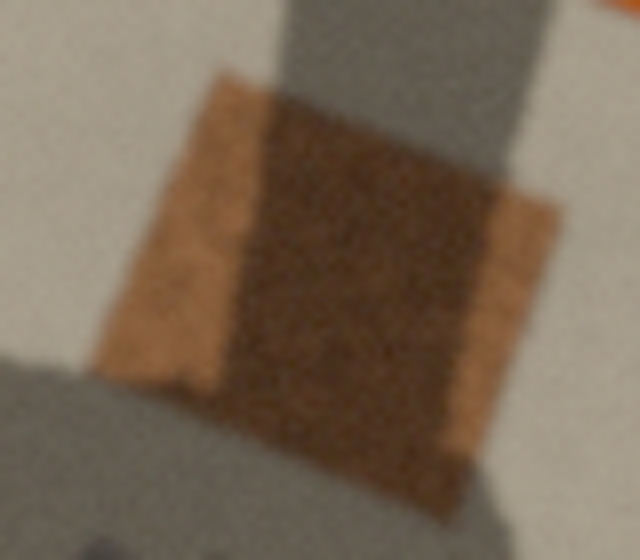

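The crop is speckled brown cork, so it is the mat meant, centred near (0.466, 0.33). I close in on the pink box for a nearer second view.

```bash
python3 -m pendant '[{"x":-0.03,"y":-0.1,"z":-0.03,"rx":0,"ry":0,"rz":0,"claw":1},{"x":-0.07,"y":-0.21,"z":-0.07,"rx":0,"ry":0,"rz":-0.005,"claw":1},{"x":-0.1,"y":-0.32,"z":-0.1,"rx":0,"ry":0,"rz":-0.01,"claw":1},{"x":-0.14,"y":-0.43,"z":-0.13,"rx":0,"ry":0,"rz":-0.015,"claw":1},{"x":-0.18,"y":-0.54,"z":-0.17,"rx":0,"ry":0,"rz":-0.015,"claw":1},{"x":-0.21,"y":-0.64,"z":-0.2,"rx":0,"ry":0,"rz":-0.015,"claw":1},{"x":-0.21,"y":-0.64,"z":-0.2,"rx":0,"ry":0,"rz":-0.015,"claw":1},{"x":-0.21,"y":-0.64,"z":-0.2,"rx":0,"ry":0,"rz":-0.015,"claw":1}]'; python3 snap.py w3
```

```text
time_s: 4.65
tcp_pos: [0.4869, -0.0705, 0.2004]
ee_rot: [[0.839, -0.545, 0.001], [-0.545, -0.839, 0.0], [0.001, -0.001, -1.0]]
wrist_force: [1.1, -0.2, -0.8]
gripper_width: 1.003
gripper_force: 0.0
stay_box [(0.57, [245.0, 125.0])]
mat []
cover [(0.7, [180.0, 143.0]), (0.61, [116.0, 182.0])]
cover_grip [(0.96, [116.0, 180.0])]
[ 0.48672647 -0.07033383  0.2002028 ]
```

View pics/w3.png

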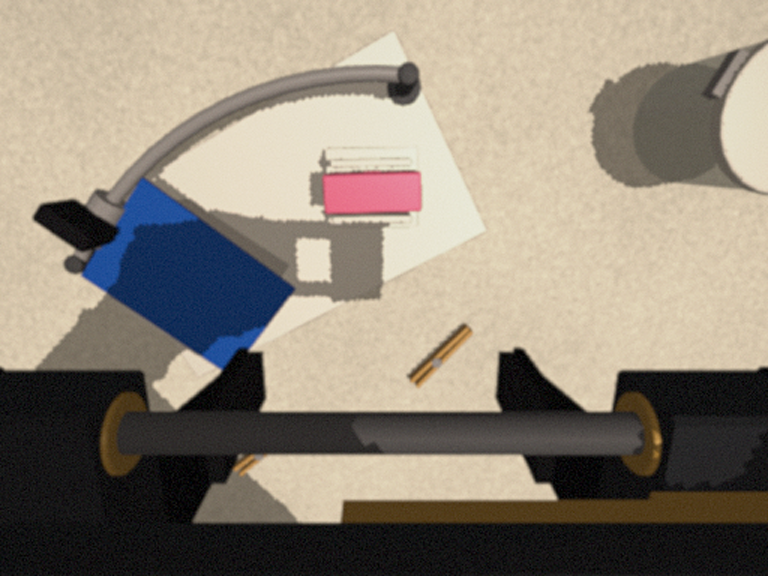

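The near view shows the pink top face with corners (324,175), (420,171), (422,211) and (327,214). The right post is at (407,73), and the cover corners are at (147,178), (294,289) and (222,369). I refit over both views.

Run:
```python
from fit import *
p=pickle.load(open("w2.pkl","rb"));q=pickle.load(open("w3.pkl","rb"))
o={"c1":(385,118),"c2":(503,226),"c3":(431,304),"c4":(313,205),"post":(642,33),"b1":(554,122),"b2":(638,121),"b3":(634,158),"b4":(552,159)}
o3={"c1":(147,178),"c2":(294,289),"c3":(222,369),"c4":(83,275),"post":(408,71),"b1":(324,175),"b2":(420,171),"b3":(422,211),"b4":(327,214)}
O=[(p,k,np.array(v)/1.5) for k,v in o.items()]+[(q,k,np.array(v)/1.5) for k,v in o3.items()]
for fz in(1,0):
    th,r=fit(O,fz);print(np.round(th,4),"rms",np.sqrt((r**2).mean()))
    print([k+str(np.round(e,1).tolist()) for (_,k,_),e in zip(O,r)])
    P=pts(th);print("box",np.round(P["box"],4),"grip",np.round(P["g"],4),"tan deg",np.degrees(th[2]+np.pi/2-.47))
c=[tri([(p,np.array(o[k])/1.5),(q,np.array(o3[k])/1.5)])[0] for k in("b1","b2","b3","b4","post","c1","c2","c3")]
print(np.round(c,4));c=np.array(c)[:4];print("box top tri",c.mean(0),"ang",np.degrees(np.arctan2(*(c[0]+c[3]-c[1]-c[2])[1::-1])))
s=sense();print("tool y deg",np.degrees(np.arctan2(*s["ee_rot"][1::-1,1])),s["tcp_pos"])
np.save("th.npy",th)
```

```text
[ 0.5604 -0.0209 -0.0951  0.0448 -0.004 ] rms 1.7488238534657523
['c1[-0.3, -1.1]', 'c2[1.1, -0.1]', 'c3[0.3, 0.4]', 'c4[-0.1, 0.4]', 'post[-0.1, -0.5]', 'b1[-2.2, -1.6]', 'b2[0.6, 1.0]', 'b3[-1.0, 0.5]', 'b4[-3.9, -2.1]', 'c1[-1.8, -0.6]', 'c2[2.2, -0.7]', 'c3[6.5, 3.5]', 'c4[0.2, 0.2]', 'post[1.9, 1.9]', 'b1[-0.5, -0.9]', 'b2[1.5, 1.0]', 'b3[-0.2, 0.6]', 'b4[-1.3, -0.6]']
box [ 0.5348 -0.0958  0.072 ] grip [0.623  0.0747 0.105 ] tan deg 57.61936923628818
[ 0.5605 -0.02   -0.0893  0.0538  0.    ] rms 1.8649525877195692
['c1[0.4, -1.9]', 'c2[2.3, 0.2]', 'c3[0.8, 1.1]', 'c4[-0.1, 0.1]', 'post[0.6, -1.7]', 'b1[-1.8, -1.8]', 'b2[1.7, 0.5]', 'b3[0.1, 0.3]', 'b4[-3.5, -1.9]', 'c1[-3.1, -1.0]', 'c2[1.9, 0.1]', 'c3[5.6, 4.7]', 'c4[-1.7, 0.5]', 'post[0.8, 1.0]', 'b1[-1.9, -0.5]', 'b2[0.9, 0.9]', 'b3[-0.6, 0.8]', 'b4[-2.5, -0.0]']
box [ 0.5353 -0.095   0.076 ] grip [0.6232 0.0738 0.109 ] tan deg 57.9543455573798
[[ 0.5618 -0.0751  0.0762]
 [ 0.5298 -0.1297  0.0734]
 [ 0.5067 -0.1171  0.0739]
 [ 0.5394 -0.0623  0.0783]
 [ 0.5844 -0.1549  0.073 ]
 [ 0.6278  0.0303  0.0609]
 [ 0.5088 -0.0098  0.0667]
 [ 0.4862  0.0705  0.0748]]
box top tri [ 0.53440201 -0.09605222  0.07545168] ang 59.41400962229871
tool y deg -122.96692534592259 [ 0.48672647 -0.07033383  0.2002028 ]
```

Box top triangulates to (0.5344, -0.0961, 0.0755), against an expected height of 0.076, and its yaw is about 58.5°. Now I grasp it by the ends.

```bash
python3 -m pendant '[{"x":0.1,"y":-0.05,"z":-0.03,"rx":0,"ry":0,"rz":0.005,"claw":1},{"x":0.17,"y":-0.09,"z":-0.06,"rx":0,"ry":0,"rz":0.008,"claw":1},{"x":0.192,"y":-0.102,"z":-0.15,"rx":0,"ry":0,"rz":0.008,"claw":1},{"x":0.192,"y":-0.102,"z":-0.28,"rx":0,"ry":0,"rz":0.008,"claw":1},{"x":0.192,"y":-0.102,"z":-0.41,"rx":0,"ry":0,"rz":0.008,"claw":1},{"x":0.192,"y":-0.102,"z":-0.53,"rx":0,"ry":0,"rz":0.008,"claw":1},{"x":0.192,"y":-0.102,"z":-0.6,"rx":0,"ry":0,"rz":0.008,"claw":1},{"x":0.192,"y":-0.102,"z":-0.632,"rx":0,"ry":0,"rz":0.008,"claw":1}]'
python3 -m pendant '[{"x":0,"y":0,"z":0,"rx":0,"ry":0,"rz":0,"claw":0.85},{"x":0,"y":0,"z":0,"rx":0,"ry":0,"rz":0,"claw":0.8},{"x":0,"y":0,"z":0,"rx":0,"ry":0,"rz":0,"claw":0.75},{"x":0,"y":0,"z":0,"rx":0,"ry":0,"rz":0,"claw":0.7},{"x":0,"y":0,"z":0,"rx":0,"ry":0,"rz":0,"claw":0.5},{"x":0,"y":0,"z":0,"rx":0,"ry":0,"rz":0,"claw":0.5},{"x":0,"y":0,"z":0,"rx":0,"ry":0,"rz":0,"claw":0.5},{"x":0,"y":0,"z":0,"rx":0,"ry":0,"rz":0,"claw":0.5}]'
```

```text
time_s: 5.9
tcp_pos: [0.534, -0.0962, 0.041]
ee_rot: [[0.852, -0.523, -0.002], [-0.523, -0.852, -0.0], [-0.001, 0.001, -1.0]]
wrist_force: [0.4, -0.4, 0.5]
gripper_width: 0.995
gripper_force: 0.0
time_s: 6.9
tcp_pos: [0.5343, -0.0965, 0.042]
ee_rot: [[0.852, -0.524, -0.0], [-0.524, -0.852, -0.0], [-0.0, 0.0, -1.0]]
wrist_force: [0.7, -0.4, 0.3]
gripper_width: 0.508
gripper_force: 0.0
```

The opening went to 0.508 with no force, so it gripped nothing. I look before doing anything else.

```bash
python3 snap.py w4
python3 - <<'E'
from h import *
S=capture("scene");save(S,"s4.png",(150,130,300,242),5)
E
```

```text
stay_box [(0.94, [250.0, 228.0])]
mat [(0.2, [179.0, 176.0])]
cover [(0.75, [29.0, 266.0]), (0.38, [176.0, 180.0])]
cover_grip [(0.84, [28.0, 264.0]), (0.31, [178.0, 183.0])]
[ 0.53434798 -0.09645589  0.04201639]
```

View pics/w4.png

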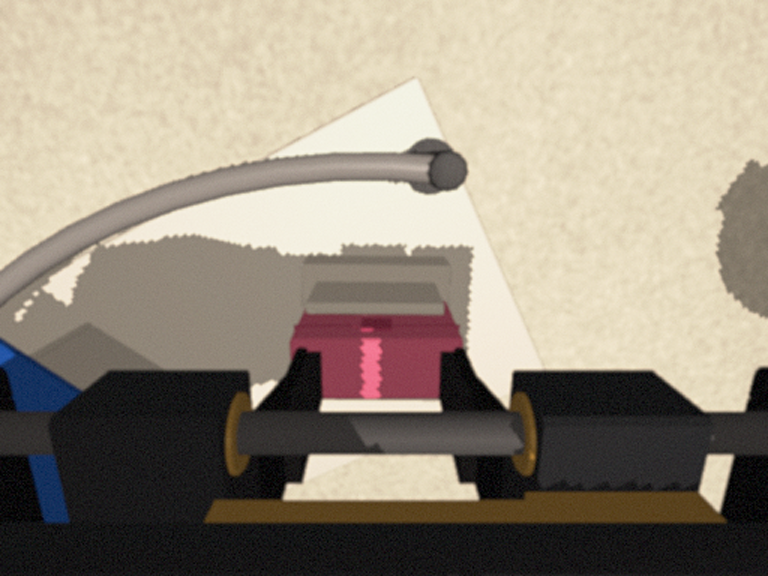

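View pics/s4.png

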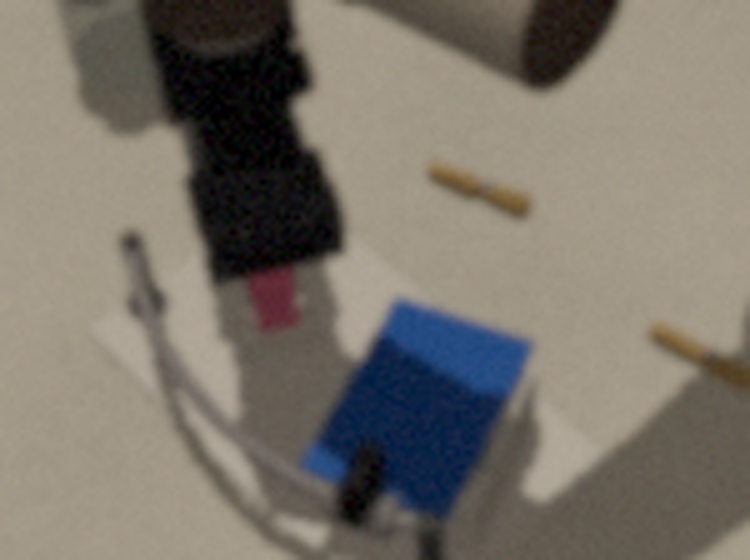

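The wrist view shows the box's full top face at rows 310–400 with the fingers overlapping it. The scene crop at about (275,300) shows the box's free end uncovered, so the fingers seem to sit above the box. I check where the fingertips really are against the reported TCP.

Run:
```python
from h import *
import pickle
s=sense();W=capture("wrist");S=capture("scene");R=s["ee_rot"];t=s["tcp_pos"]
o=lambda v:t+R@np.array(v)
for L in(0,.019,.037,.051,.07,.107):
    print(L,"wrist x1.5",[np.round(1.5*proj(W,o([x,y,-L]))[0]).tolist() for x in(-.0095,.0095) for y in(-.022,.022)],
     "crop",[np.round(5*(proj(S,o([0,y,-L]))[0]-[150,130])).tolist() for y in(-.037,.037)])
print("body75x190 crop L.07",[np.round(5*(proj(S,o([x,y,-.07]))[0]-[150,130])).tolist() for x in(-.0375,.0375) for y in(-.095,.095)])
c=W["world_to_cam"];cp=-c[:3,:3].T@c[:3,3];print("cam tool",R.T@(cp-t))
print(s["joints"],s["gripper_width"])
# box top in W by pink
g=cv2.cvtColor(S["color"],cv2.COLOR_RGB2GRAY)[130:242,150:300]
for r in range(16,66,6): print(r*5,[int(v) for v in g[r,30:76:3]])
```

```text
0 wrist x1.5 [[332.0, 358.0], [429.0, 358.0], [331.0, 318.0], [430.0, 318.0]] crop [[278.0, 318.0], [251.0, 225.0]]
0.019 wrist x1.5 [[327.0, 377.0], [433.0, 376.0], [326.0, 334.0], [435.0, 334.0]] crop [[274.0, 299.0], [248.0, 206.0]]
0.037 wrist x1.5 [[322.0, 398.0], [438.0, 398.0], [321.0, 352.0], [440.0, 351.0]] crop [[271.0, 280.0], [244.0, 187.0]]
0.051 wrist x1.5 [[318.0, 417.0], [443.0, 417.0], [316.0, 368.0], [445.0, 368.0]] crop [[269.0, 265.0], [242.0, 171.0]]
0.07 wrist x1.5 [[310.0, 450.0], [451.0, 449.0], [307.0, 395.0], [453.0, 395.0]] crop [[265.0, 245.0], [238.0, 150.0]]
0.107 wrist x1.5 [[288.0, 542.0], [472.0, 542.0], [283.0, 474.0], [477.0, 474.0]] crop [[258.0, 203.0], [230.0, 107.0]]
body75x190 crop L.07 [[355.0, 308.0], [278.0, 68.0], [221.0, 341.0], [156.0, 94.0]]
cam tool [ 7.92641733e-02  1.25029419e-04 -1.98889750e-01]
[ 6.88410887e+00  2.27166759e+01 -2.17933732e+01  4.30772753e-04
 -4.54939303e+01  5.15316621e+01] 0.5020334878783805
80 [78, 21, 0, 5, 2, 10, 9, 9, 2, 2, 21, 131, 152, 153, 155, 154]
110 [90, 55, 17, 0, 0, 21, 9, 12, 6, 42, 146, 155, 155, 156, 158, 153]
140 [154, 153, 115, 43, 18, 12, 4, 10, 17, 7, 81, 147, 154, 158, 155, 154]
170 [153, 153, 142, 42, 1, 6, 1, 5, 8, 21, 25, 39, 140, 155, 152, 153]
200 [154, 154, 144, 34, 16, 18, 16, 8, 24, 21, 15, 26, 45, 146, 156, 156]
230 [153, 152, 151, 108, 25, 22, 30, 4, 17, 7, 15, 10, 16, 125, 154, 152]
260 [137, 156, 159, 155, 43, 15, 1, 4, 7, 25, 47, 73, 142, 162, 165, 164]
290 [75, 146, 166, 164, 126, 92, 91, 59, 58, 61, 94, 96, 125, 165, 167, 164]
320 [108, 148, 167, 167, 155, 95, 94, 83, 62, 72, 86, 95, 113, 166, 163, 149]
```

The finger corners match exactly at 37 mm behind the reported TCP, and in the scene view the gripper body also sits higher than predicted. So the real fingertips are about 37 mm higher than reported, and I will compensate in z. I open, then descend in small steps and watch the force.

```bash
python3 -m pendant '[{"x":0,"y":0,"z":0.02,"rx":0,"ry":0,"rz":0,"claw":1},{"x":0,"y":0,"z":0.02,"rx":0,"ry":0,"rz":0,"claw":1},{"x":0,"y":0,"z":0.02,"rx":0,"ry":0,"rz":0,"claw":1},{"x":0,"y":0,"z":0.02,"rx":0,"ry":0,"rz":0,"claw":1},{"x":0,"y":0,"z":0.02,"rx":0,"ry":0,"rz":0,"claw":1},{"x":0,"y":0,"z":0.02,"rx":0,"ry":0,"rz":0,"claw":1},{"x":0,"y":0,"z":0,"rx":0,"ry":0,"rz":0,"claw":1},{"x":0,"y":0,"z":-0.02,"rx":0,"ry":0,"rz":0,"claw":1}]'
python3 -m pendant '[{"x":0,"y":0,"z":-0.02,"rx":0,"ry":0,"rz":0,"claw":1},{"x":0,"y":0,"z":-0.04,"rx":0,"ry":0,"rz":0,"claw":1},{"x":0,"y":0,"z":-0.06,"rx":0,"ry":0,"rz":0,"claw":1},{"x":0,"y":0,"z":-0.08,"rx":0,"ry":0,"rz":0,"claw":1},{"x":0,"y":0,"z":-0.1,"rx":0,"ry":0,"rz":0,"claw":1},{"x":0,"y":0,"z":-0.11,"rx":0,"ry":0,"rz":0,"claw":1},{"x":0,"y":0,"z":-0.12,"rx":0,"ry":0,"rz":0,"claw":1},{"x":0,"y":0,"z":-0.12,"rx":0,"ry":0,"rz":0,"claw":1}]'
```

```text
time_s: 8.3
tcp_pos: [0.5342, -0.0965, 0.0366]
ee_rot: [[0.852, -0.524, -0.0], [-0.524, -0.852, 0.0], [-0.0, 0.0, -1.0]]
wrist_force: [0.5, -0.9, 0.7]
gripper_width: 0.998
gripper_force: 0.0
time_s: 9.3
tcp_pos: [0.5343, -0.0965, 0.0069]
ee_rot: [[0.852, -0.524, -0.0], [-0.524, -0.852, -0.0], [-0.0, 0.0, -1.0]]
wrist_force: [0.9, 0.2, 0.4]
gripper_width: 1.0
gripper_force: 0.0
```

```bash
python3 -m pendant '[{"x":0,"y":0,"z":0,"rx":0,"ry":0,"rz":0,"claw":0.85},{"x":0,"y":0,"z":0,"rx":0,"ry":0,"rz":0,"claw":0.8},{"x":0,"y":0,"z":0,"rx":0,"ry":0,"rz":0,"claw":0.75},{"x":0,"y":0,"z":0,"rx":0,"ry":0,"rz":0,"claw":0.7},{"x":0,"y":0,"z":0,"rx":0,"ry":0,"rz":0,"claw":0.6},{"x":0,"y":0,"z":0,"rx":0,"ry":0,"rz":0,"claw":0.5},{"x":0,"y":0,"z":0,"rx":0,"ry":0,"rz":0,"claw":0.5},{"x":0,"y":0,"z":0,"rx":0,"ry":0,"rz":0,"claw":0.5}]'
python3 - <<'E'
from h import *
s=sense();W=capture("wrist");R=s["ee_rot"];t=s["tcp_pos"]
b=blob(W,*PINK);print([(x[0],x[1]) for x in b][:3])
m=np.argwhere(b[0][2]);print("rows",m[:,0].min(),m[:,0].max(),"cols",m[:,1].min(),m[:,1].max())
for L in(.02,.03,.037):print(L,proj(W,t+R@[.0095,-.033,-L]))
E
```

```text
time_s: 10.3
tcp_pos: [0.5345, -0.0964, 0.0072]
ee_rot: [[0.852, -0.524, 0.0], [-0.524, -0.852, 0.0], [0.0, -0.0, -1.0]]
wrist_force: [-0.3, 1.4, 1.3]
gripper_width: 0.752
gripper_force: 30.0
[(5876, [253.8, 253.7])]
rows 219 275 cols 182 325
0.02 [[198.88023133 223.13214644]]
0.03 [[195.99778776 229.48996471]]
0.037 [[193.79250907 234.35415747]]
```

The grip is good: opening 65 mm and 30 N. Next I lift, carry to the mat and turn 51.6°, so the later grasps need little turning.

```bash
python3 -m pendant '[{"x":0,"y":0,"z":0.08,"rx":0,"ry":0,"rz":0,"claw":0.5},{"x":0,"y":0,"z":0.2,"rx":0,"ry":0,"rz":0,"claw":0.5},{"x":0,"y":0,"z":0.32,"rx":0,"ry":0,"rz":0,"claw":0.5},{"x":-0.01,"y":0.07,"z":0.4,"rx":0,"ry":0,"rz":0.01,"claw":0.5},{"x":-0.03,"y":0.2,"z":0.4,"rx":0,"ry":0,"rz":0.04,"claw":0.5},{"x":-0.06,"y":0.38,"z":0.4,"rx":0,"ry":0,"rz":0.07,"claw":0.5},{"x":-0.09,"y":0.56,"z":0.4,"rx":0,"ry":0,"rz":0.11,"claw":0.5},{"x":-0.12,"y":0.74,"z":0.4,"rx":0,"ry":0,"rz":0.14,"claw":0.5}]' && python3 -m pendant '[{"x":-0.03,"y":0.18,"z":0,"rx":0,"ry":0,"rz":0.035,"claw":0.5},{"x":-0.06,"y":0.36,"z":0,"rx":0,"ry":0,"rz":0.07,"claw":0.5},{"x":-0.09,"y":0.54,"z":0,"rx":0,"ry":0,"rz":0.1,"claw":0.5},{"x":-0.12,"y":0.72,"z":-0.05,"rx":0,"ry":0,"rz":0.13,"claw":0.5},{"x":-0.14,"y":0.87,"z":-0.1,"rx":0,"ry":0,"rz":0.147,"claw":0.5},{"x":-0.15,"y":0.95,"z":-0.17,"rx":0,"ry":0,"rz":0.147,"claw":0.5},{"x":-0.15,"y":0.974,"z":-0.24,"rx":0,"ry":0,"rz":0.147,"claw":0.5},{"x":-0.15,"y":0.974,"z":-0.3,"rx":0,"ry":0,"rz":0.147,"claw":0.5}]'
```

```text
time_s: 11.35
tcp_pos: [0.5034, 0.0895, 0.1067]
ee_rot: [[0.994, -0.108, -0.001], [-0.108, -0.994, -0.0], [-0.001, 0.001, -1.0]]
wrist_force: [0.8, 0.3, -0.6]
gripper_width: 0.754
gripper_force: 30.0
time_s: 12.35
tcp_pos: [0.4665, 0.3309, 0.0304]
ee_rot: [[0.94, 0.342, -0.001], [0.342, -0.94, -0.002], [-0.002, 0.001, -1.0]]
wrist_force: [0.1, -0.6, -1.4]
gripper_width: 0.757
gripper_force: 30.0
```

```bash
python3 -m pendant '[{"x":0,"y":0,"z":-0.05,"rx":0,"ry":0,"rz":0,"claw":0.5},{"x":0,"y":0,"z":-0.1,"rx":0,"ry":0,"rz":0,"claw":0.5},{"x":0,"y":0,"z":-0.14,"rx":0,"ry":0,"rz":0,"claw":0.5},{"x":0,"y":0,"z":-0.16,"rx":0,"ry":0,"rz":0,"claw":0.5},{"x":0,"y":0,"z":-0.17,"rx":0,"ry":0,"rz":0,"claw":0.5},{"x":0,"y":0,"z":-0.176,"rx":0,"ry":0,"rz":0,"claw":0.5},{"x":0,"y":0,"z":-0.18,"rx":0,"ry":0,"rz":0,"claw":0.5},{"x":0,"y":0,"z":-0.18,"rx":0,"ry":0,"rz":0,"claw":0.5}]'
python3 - <<'E'
from h import *
import time
S=capture("scene");print(sense()["wrist_force"],sense()["tcp_pos"])
b=blob(S,*PINK,roi=(270,180,400,320));print([x[:2] for x in b])
print("proj box ctr",proj(S,[[.467,.331,.028]]),"expected corners mat",proj(S,[.467,.332,.003]))
E
```

```text
time_s: 13.35
tcp_pos: [0.4669, 0.3322, -0.0128]
ee_rot: [[0.939, 0.343, 0.0], [0.343, -0.939, 0.0], [0.0, -0.0, -1.0]]
wrist_force: [0.6, 0.4, -0.6]
gripper_width: 0.757
gripper_force: 30.0
[-0.23806506 -0.28732948 -0.10298228] [ 0.46693775  0.3321534  -0.01276601]
[(325, [332.0, 255.8])]
proj box ctr [[332.13795054 255.74218676]] expected corners mat [[330.94078    260.15723699]]
```

```bash
python3 -m pendant '[{"x":0,"y":0,"z":-0.002,"rx":0,"ry":0,"rz":0,"claw":0.5},{"x":0,"y":0,"z":-0.004,"rx":0,"ry":0,"rz":0,"claw":0.5},{"x":0,"y":0,"z":-0.006,"rx":0,"ry":0,"rz":0,"claw":0.5},{"x":0,"y":0,"z":-0.008,"rx":0,"ry":0,"rz":0,"claw":0.5},{"x":0,"y":0,"z":-0.01,"rx":0,"ry":0,"rz":0,"claw":0.5},{"x":0,"y":0,"z":-0.011,"rx":0,"ry":0,"rz":0,"claw":0.5},{"x":0,"y":0,"z":-0.012,"rx":0,"ry":0,"rz":0,"claw":0.5},{"x":0,"y":0,"z":-0.012,"rx":0,"ry":0,"rz":0,"claw":0.5}]'
```

```text
time_s: 14.4
tcp_pos: [0.4669, 0.332, -0.0158]
ee_rot: [[0.939, 0.343, 0.0], [0.343, -0.939, 0.0], [0.0, 0.0, -1.0]]
wrist_force: [0.2, -0.6, 0.4]
gripper_width: 0.755
gripper_force: 30.0
```

```bash
python3 -m pendant '[{"x":0,"y":0,"z":-0.001,"rx":0,"ry":0,"rz":0,"claw":0.5},{"x":0,"y":0,"z":-0.002,"rx":0,"ry":0,"rz":0,"claw":0.5},{"x":0,"y":0,"z":-0.003,"rx":0,"ry":0,"rz":0,"claw":0.5},{"x":0,"y":0,"z":-0.004,"rx":0,"ry":0,"rz":0,"claw":0.5},{"x":0,"y":0,"z":-0.005,"rx":0,"ry":0,"rz":0,"claw":0.5},{"x":0,"y":0,"z":-0.006,"rx":0,"ry":0,"rz":0,"claw":0.5},{"x":0,"y":0,"z":-0.006,"rx":0,"ry":0,"rz":0,"claw":0.5},{"x":0,"y":0,"z":-0.006,"rx":0,"ry":0,"rz":0,"claw":0.5}]'
```

```text
time_s: 15.4
tcp_pos: [0.4669, 0.3321, -0.0158]
ee_rot: [[0.939, 0.344, 0.0], [0.344, -0.939, 0.0], [0.0, 0.0, -1.0]]
wrist_force: [-2.9, -1.5, 10.6]
gripper_width: 0.757
gripper_force: 30.0
```

Contact came exactly at the expected height, with the underside at about 3 mm. I release and lift away.

```bash
python3 -m pendant '[{"x":0,"y":0,"z":0.004,"rx":0,"ry":0,"rz":0,"claw":0.5},{"x":0,"y":0,"z":0.004,"rx":0,"ry":0,"rz":0,"claw":0.8},{"x":0,"y":0,"z":0.004,"rx":0,"ry":0,"rz":0,"claw":0.9},{"x":0,"y":0,"z":0.004,"rx":0,"ry":0,"rz":0,"claw":1},{"x":0,"y":0,"z":0.004,"rx":0,"ry":0,"rz":0,"claw":1},{"x":0,"y":0,"z":0.004,"rx":0,"ry":0,"rz":0,"claw":1},{"x":0,"y":0,"z":0.02,"rx":0,"ry":0,"rz":0,"claw":1},{"x":0,"y":0,"z":0.06,"rx":0,"ry":0,"rz":0,"claw":1}]' && python3 -m pendant '[{"x":0,"y":0,"z":0.06,"rx":0,"ry":0,"rz":0,"claw":1},{"x":0,"y":0,"z":0.14,"rx":0,"ry":0,"rz":0,"claw":1},{"x":0,"y":0,"z":0.25,"rx":0,"ry":0,"rz":0,"claw":1},{"x":0,"y":0,"z":0.38,"rx":0,"ry":0,"rz":0,"claw":1},{"x":0,"y":0,"z":0.5,"rx":0,"ry":0,"rz":0,"claw":1},{"x":0,"y":-0.1,"z":0.6,"rx":0,"ry":0,"rz":0,"claw":1},{"x":0.05,"y":-0.3,"z":0.68,"rx":0,"ry":0,"rz":0,"claw":1},{"x":0.1,"y":-0.5,"z":0.7,"rx":0,"ry":0,"rz":0,"claw":1}]'
python3 - <<'E'
from h import *
S=capture("scene");b=blob(S,*PINK,roi=(270,180,400,320));print([x[:2] for x in b])
T=capture("top")
bt=blob(T,*PINK,roi=(140,170,230,250));print([x[:2] for x in bt],proj(T,[.467,.332,.045]))
print(sense()["gripper_width"],sense()["tcp_pos"])
E
```

```text
time_s: 16.4
tcp_pos: [0.4667, 0.3318, -0.0023]
ee_rot: [[0.939, 0.343, -0.001], [0.343, -0.939, -0.001], [-0.001, 0.0, -1.0]]
wrist_force: [-0.2, -0.9, 1.2]
gripper_width: 1.006
gripper_force: 0.0
time_s: 17.4
tcp_pos: [0.4928, 0.2066, 0.1757]
ee_rot: [[0.939, 0.345, 0.004], [0.345, -0.939, 0.003], [0.005, -0.001, -1.0]]
wrist_force: [0.0, -0.7, 0.1]
gripper_width: 1.002
gripper_force: 0.0
[(384, [332.8, 255.4])]
[] [[172.94314511 209.40493704]]
0.9988652527628733 [0.49252184 0.20372309 0.17503798]
```

The box stands on the mat where expected. Next I go over the grip and down to it, using the z offset.

```bash
python3 -m pendant '[{"x":0.1,"y":-0.1,"z":0,"rx":0,"ry":0,"rz":-0.003,"claw":1},{"x":0.22,"y":-0.22,"z":0,"rx":0,"ry":0,"rz":-0.007,"claw":1},{"x":0.34,"y":-0.34,"z":-0.03,"rx":0,"ry":0,"rz":-0.007,"claw":1},{"x":0.45,"y":-0.45,"z":-0.06,"rx":0,"ry":0,"rz":-0.007,"claw":1},{"x":0.522,"y":-0.518,"z":-0.1,"rx":0,"ry":0,"rz":-0.007,"claw":1},{"x":0.522,"y":-0.518,"z":-0.16,"rx":0,"ry":0,"rz":-0.007,"claw":1},{"x":0.522,"y":-0.518,"z":-0.16,"rx":0,"ry":0,"rz":-0.007,"claw":1},{"x":0.522,"y":-0.518,"z":-0.16,"rx":0,"ry":0,"rz":-0.007,"claw":1}]'
python3 - <<'E'
from fit import *
s=sense();W=capture("wrist");S=capture("scene");R=s["ee_rot"];t=s["tcp_pos"];print(t,np.degrees(np.arctan2(R[1,1],R[0,1])))
for d in search_frame(W,"cover_grip")[:2]:print("grip W",d["conf"],d["centre"],atz(W,d["centre"],.1))
for d in search_frame(S,"cover_grip")[:2]:print("grip S",d["conf"],d["centre"])
g=[.6231,.0742,.098];print("proj W",proj(W,g),"tool",R.T@(np.array(g)-t))
b=[x for x in blob(W,*BLUE,mina=200)]
print([x[:2] for x in b])
for th in([.5604,-.0209,-.0951,.0448,-.004],[.5605,-.02,-.0893,.0538,0]):
    P=pts(th);print([proj(W,P[k]).round().tolist() for k in("c1","c2","c3","c4","g")])
m=b[0][2].astype(np.uint8);c=max(cv2.findContours(m,0,2)[0],key=cv2.contourArea);print(cv2.approxPolyDP(c,4,True)[:,0].tolist())
E
```

```text
time_s: 18.5
tcp_pos: [0.6221, 0.0784, 0.1333]
ee_rot: [[0.946, 0.324, 0.001], [0.324, -0.946, 0.0], [0.001, 0.0, -1.0]]
wrist_force: [0.2, 0.8, 0.5]
gripper_width: 1.002
gripper_force: 0.0
[0.62214072 0.07842136 0.13330766] -71.10317850740829
grip W 0.66 [256.5, 242.1] [0.5968967  0.06722542 0.1       ]
grip S 0.73 [222.2, 220.6]
proj W [[258.95404406 209.1686136 ]] tool [-0.00048862  0.00429913  0.03530792]
[(5947, [256.9, 242.1]), (2191, [256.9, 314.9])]
[[[307.0, 206.0]], [[301.0, 327.0]], [[214.0, 327.0]], [[208.0, 207.0]], [[258.0, 212.0]]]
[[[309.0, 208.0]], [[302.0, 330.0]], [[214.0, 330.0]], [[209.0, 208.0]], [[260.0, 214.0]]]
[[209, 207], [211, 274], [302, 274], [305, 207], [267, 210], [263, 233], [250, 230], [249, 210]]
```

The cover corners match the fit and the grip is within 3 mm of centre. I descend and pinch.

```bash
python3 -m pendant '[{"x":0.004,"y":-0.012,"z":-0.07,"rx":0,"ry":0,"rz":0,"claw":1},{"x":0.004,"y":-0.012,"z":-0.15,"rx":0,"ry":0,"rz":0,"claw":1},{"x":0.004,"y":-0.012,"z":-0.22,"rx":0,"ry":0,"rz":0,"claw":1},{"x":0.004,"y":-0.012,"z":-0.28,"rx":0,"ry":0,"rz":0,"claw":1},{"x":0.004,"y":-0.012,"z":-0.32,"rx":0,"ry":0,"rz":0,"claw":1},{"x":0.004,"y":-0.012,"z":-0.34,"rx":0,"ry":0,"rz":0,"claw":0.8},{"x":0.004,"y":-0.012,"z":-0.349,"rx":0,"ry":0,"rz":0,"claw":0.6},{"x":0.004,"y":-0.012,"z":-0.349,"rx":0,"ry":0,"rz":0,"claw":0.4}]' && python3 -m pendant '[{"x":0,"y":0,"z":0,"rx":0,"ry":0,"rz":0,"claw":0.35},{"x":0,"y":0,"z":0,"rx":0,"ry":0,"rz":0,"claw":0.3},{"x":0,"y":0,"z":0,"rx":0,"ry":0,"rz":0,"claw":0.25},{"x":0,"y":0,"z":0,"rx":0,"ry":0,"rz":0,"claw":0.2},{"x":0,"y":0,"z":0,"rx":0,"ry":0,"rz":0,"claw":0.1},{"x":0,"y":0,"z":0,"rx":0,"ry":0,"rz":0,"claw":0},{"x":0,"y":0,"z":0,"rx":0,"ry":0,"rz":0,"claw":0},{"x":0,"y":0,"z":0,"rx":0,"ry":0,"rz":0,"claw":0}]'
python3 - <<'E'
from fit import *
s=sense();t=s["tcp_pos"];R=s["ee_rot"];print(t,s["wrist_force"],s["gripper_width"],s["gripper_force"])
ya=np.degrees(np.arctan2(R[1,1],R[0,1]))+90;print("radial ang tool",ya)
for th in([.5604,-.0209,-.0951],[.5605,-.02,-.0893]):
    ax=np.array(th[:2])-.17*np.array([np.cos(th[2]),np.sin(th[2])]);d=t[:2]-ax
    print("axis",ax,"r",np.linalg.norm(d),"ang",np.degrees(np.arctan2(d[1],d[0])),"open ang",np.degrees(th[2]-.47))
E
```

```text
time_s: 19.7
tcp_pos: [0.6237, 0.0746, 0.0457]
ee_rot: [[0.947, 0.323, 0.001], [0.323, -0.947, 0.0], [0.001, 0.0, -1.0]]
wrist_force: [0.5, 0.7, 0.3]
gripper_width: 0.745
gripper_force: 0.0
time_s: 20.7
tcp_pos: [0.6234, 0.0746, 0.0453]
ee_rot: [[0.947, 0.322, 0.0], [0.322, -0.947, 0.0], [0.0, -0.0, -1.0]]
wrist_force: [0.2, -1.3, 0.0]
gripper_width: 0.158
gripper_force: 30.0
[0.62339365 0.07456221 0.04530063] [ 0.23402168 -1.31376502  0.00395232] 0.15766381302559798 30.000162036158144
radial ang tool 18.81159103542643
axis [ 0.39116816 -0.00475736] r 0.24539818944717823 ang 18.85825347971097 open ang -32.37784500284282
axis [ 0.39117738 -0.00483917] r 0.24541592134703344 ang 18.877023804523873 open ang -32.04552948166695
```

The fin is pinched (opening 14 mm) and sits at r = 245.4 mm, exactly as described. I work out the arc rows.

```bash
cat > arc.py <<'E'
import numpy as np,sys
a0,steps=float(sys.argv[1]),[float(v) for v in sys.argv[2:]]
P=lambda a:.2454*np.array([np.cos(np.radians(a)),np.sin(np.radians(a))])
for a in steps:
    d=(P(a)-P(a0))/.25;print(a,"x %.3f y %.3f rz %.4f"%(d[0],d[1],(a-a0)/180))
E
python3 arc.py 18.87 17.5 15 11.5 8 4.5 1 -2.5 -6; python3 arc.py -6 -9.5 -13 -16.5 -20 -23.5 -26.5 -29 -31
```

```text
17.5 x 0.007 y -0.022 rz -0.0076
15.0 x 0.019 y -0.063 rz -0.0215
11.5 x 0.033 y -0.122 rz -0.0409
8.0 x 0.043 y -0.181 rz -0.0604
4.5 x 0.050 y -0.240 rz -0.0798
1.0 x 0.053 y -0.300 rz -0.0993
-2.5 x 0.052 y -0.360 rz -0.1187
-6.0 x 0.047 y -0.420 rz -0.1382
-9.5 x -0.008 y -0.059 rz -0.0194
-13.0 x -0.020 y -0.118 rz -0.0389
-16.5 x -0.035 y -0.176 rz -0.0583
-20.0 x -0.054 y -0.233 rz -0.0778
-23.5 x -0.076 y -0.289 rz -0.0972
-26.5 x -0.098 y -0.335 rz -0.1139
-29.0 x -0.118 y -0.373 rz -0.1278
-31.0 x -0.135 y -0.403 rz -0.1389
```

```bash
python3 -m pendant '[{"x":0.007,"y":-0.022,"z":0,"rx":0,"ry":0,"rz":-0.008,"claw":0},{"x":0.019,"y":-0.063,"z":0,"rx":0,"ry":0,"rz":-0.022,"claw":0},{"x":0.033,"y":-0.122,"z":0,"rx":0,"ry":0,"rz":-0.041,"claw":0},{"x":0.043,"y":-0.181,"z":0,"rx":0,"ry":0,"rz":-0.06,"claw":0},{"x":0.05,"y":-0.24,"z":0,"rx":0,"ry":0,"rz":-0.08,"claw":0},{"x":0.053,"y":-0.3,"z":0,"rx":0,"ry":0,"rz":-0.099,"claw":0},{"x":0.052,"y":-0.36,"z":0,"rx":0,"ry":0,"rz":-0.119,"claw":0},{"x":0.047,"y":-0.42,"z":0,"rx":0,"ry":0,"rz":-0.138,"claw":0}]' && python3 -m pendant '[{"x":-0.008,"y":-0.059,"z":0,"rx":0,"ry":0,"rz":-0.019,"claw":0},{"x":-0.02,"y":-0.118,"z":0,"rx":0,"ry":0,"rz":-0.039,"claw":0},{"x":-0.035,"y":-0.176,"z":0,"rx":0,"ry":0,"rz":-0.058,"claw":0},{"x":-0.054,"y":-0.233,"z":0,"rx":0,"ry":0,"rz":-0.078,"claw":0},{"x":-0.076,"y":-0.289,"z":0,"rx":0,"ry":0,"rz":-0.097,"claw":0},{"x":-0.098,"y":-0.335,"z":0,"rx":0,"ry":0,"rz":-0.114,"claw":0},{"x":-0.118,"y":-0.373,"z":0,"rx":0,"ry":0,"rz":-0.128,"claw":0},{"x":-0.135,"y":-0.403,"z":0,"rx":0,"ry":0,"rz":-0.139,"claw":0}]'; python3 arc.py -31 -31.4 -31.8 -32.2 -32.6 -33
```

```text
time_s: 21.7
tcp_pos: [0.6347, -0.0316, 0.0453]
ee_rot: [[0.994, -0.11, -0.001], [-0.11, -0.994, 0.0], [-0.001, -0.0, -1.0]]
wrist_force: [-3.0, 1.9, 2.2]
gripper_width: 0.161
gripper_force: 30.0
time_s: 22.7
tcp_pos: [0.6004, -0.1315, 0.0452]
ee_rot: [[0.855, -0.518, -0.001], [-0.518, -0.855, 0.0], [-0.001, 0.0, -1.0]]
wrist_force: [-4.2, 5.3, 2.9]
gripper_width: 0.154
gripper_force: 30.0
-31.4 x -0.004 y -0.006 rz -0.0022
-31.8 x -0.007 y -0.012 rz -0.0044
-32.2 x -0.011 y -0.018 rz -0.0067
-32.6 x -0.014 y -0.023 rz -0.0089
-33.0 x -0.018 y -0.029 rz -0.0111
```

```bash
python3 -m pendant '[{"x":-0.004,"y":-0.006,"z":0,"rx":0,"ry":0,"rz":-0.002,"claw":0},{"x":-0.006,"y":-0.009,"z":0,"rx":0,"ry":0,"rz":-0.003,"claw":0},{"x":-0.007,"y":-0.012,"z":0,"rx":0,"ry":0,"rz":-0.004,"claw":0},{"x":-0.009,"y":-0.015,"z":0,"rx":0,"ry":0,"rz":-0.005,"claw":0},{"x":-0.011,"y":-0.018,"z":0,"rx":0,"ry":0,"rz":-0.007,"claw":0},{"x":-0.013,"y":-0.021,"z":0,"rx":0,"ry":0,"rz":-0.008,"claw":0},{"x":-0.014,"y":-0.023,"z":0,"rx":0,"ry":0,"rz":-0.009,"claw":0},{"x":-0.014,"y":-0.023,"z":0,"rx":0,"ry":0,"rz":-0.009,"claw":0}]'
python3 - <<'E'
from h import *
s=sense();d=s["tcp_pos"][:2]-[.3912,-.0048];a=np.arctan2(d[1],d[0]);print(np.degrees(a),np.linalg.norm(d),s["wrist_force"]@[np.sin(a),-np.cos(a),0])
E
```

```text
time_s: 23.7
tcp_pos: [0.599, -0.1342, 0.0453]
ee_rot: [[0.843, -0.538, 0.002], [-0.538, -0.843, 0.003], [0.0, -0.003, -1.0]]
wrist_force: [-0.7, 12.5, 2.5]
gripper_width: 0.158
gripper_force: 30.1
-31.90464250174373 0.24475343013067702 -10.252928514620466
```

Resistance of 10 N at −31.9°, where the fit puts the stop at −32.05°, means the cover is fully open. I release, lift, and return to the box.

```bash
python3 -m pendant '[{"x":0,"y":0,"z":0,"rx":0,"ry":0,"rz":0,"claw":0.3},{"x":0,"y":0,"z":0,"rx":0,"ry":0,"rz":0,"claw":0.5},{"x":0,"y":0,"z":0,"rx":0,"ry":0,"rz":0,"claw":0.6},{"x":0,"y":0,"z":0,"rx":0,"ry":0,"rz":0,"claw":0.6},{"x":0,"y":0,"z":0.06,"rx":0,"ry":0,"rz":0,"claw":0.6},{"x":0,"y":0,"z":0.16,"rx":0,"ry":0,"rz":0,"claw":0.6},{"x":0,"y":0,"z":0.28,"rx":0,"ry":0,"rz":0,"claw":0.6},{"x":-0.02,"y":0.08,"z":0.4,"rx":0,"ry":0,"rz":0,"claw":0.6}]' && python3 -m pendant '[{"x":-0.04,"y":0.12,"z":0,"rx":0,"ry":0,"rz":-0.025,"claw":0.6},{"x":-0.09,"y":0.3,"z":0,"rx":0,"ry":0,"rz":-0.05,"claw":0.6},{"x":-0.14,"y":0.48,"z":0,"rx":0,"ry":0,"rz":-0.075,"claw":0.6},{"x":-0.19,"y":0.66,"z":0,"rx":0,"ry":0,"rz":-0.1,"claw":0.6},{"x":-0.24,"y":0.84,"z":0,"rx":0,"ry":0,"rz":-0.125,"claw":0.6},{"x":-0.29,"y":0.97,"z":0,"rx":0,"ry":0,"rz":-0.15,"claw":0.6},{"x":-0.3,"y":1,"z":0,"rx":0,"ry":0,"rz":-0.17,"claw":0.6},{"x":-0.3,"y":1,"z":0,"rx":0,"ry":0,"rz":-0.18,"claw":0.6}]'
python3 - <<'E'
from h import *
import pickle
s=sense();R=s["ee_rot"];print(s["tcp_pos"],np.degrees(np.arctan2(R[1,1],R[0,1])))
W=capture("wrist");S=capture("scene");pickle.dump(W,open("w5.pkl","wb"))
b=blob(W,*PINK,mina=100)
for x in b[:2]:
    print(x[:2]);c=max(cv2.findContours(x[2].astype(np.uint8),0,2)[0],key=cv2.contourArea);q=cv2.approxPolyDP(c,3,True)[:,0]
    print([(a.tolist(),atz(W,a,.053)[:2].round(4).tolist()) for a in q])
bs=blob(S,*PINK,roi=(270,180,400,320));print([x[:2] for x in bs])
print("scene blob now vs before (332.8,255.4)");print([ (d["conf"],d["centre"]) for d in search_frame(S,"cover_grip")],proj(S,[.5985,-.1348,.098]))
E
```

```text
time_s: 24.7
tcp_pos: [0.5933, -0.1178, 0.1474]
ee_rot: [[0.841, -0.541, 0.002], [-0.541, -0.841, -0.001], [0.002, -0.0, -1.0]]
wrist_force: [0.2, -0.0, 0.0]
gripper_width: 0.6
gripper_force: 0.0
time_s: 25.7
tcp_pos: [0.5181, 0.1338, 0.1465]
ee_rot: [[0.422, -0.907, 0.002], [-0.907, -0.422, 0.001], [0.0, -0.002, -1.0]]
wrist_force: [-0.6, 0.4, 0.4]
gripper_width: 0.594
gripper_force: 0.0
[0.51807012 0.13376305 0.14645999] -155.03447366064935
(489, [224.1, 321.0])
[([217, 309], [0.4976, 0.2719]), ([212, 331], [0.4915, 0.3003]), ([233, 332], [0.47, 0.2917]), ([235, 311], [0.479, 0.266])]
[(389, [332.7, 255.4])]
scene blob now vs before (332.8,255.4)
[(0.56, [195.2, 179.0])] [[175.39207723 178.54605821]]
```

```bash
python3 -m pendant '[{"x":-0.04,"y":0.15,"z":0,"rx":0,"ry":0,"rz":-0.01,"claw":0.6},{"x":-0.08,"y":0.33,"z":0,"rx":0,"ry":0,"rz":-0.02,"claw":0.6},{"x":-0.13,"y":0.51,"z":0,"rx":0,"ry":0,"rz":-0.027,"claw":0.6},{"x":-0.18,"y":0.69,"z":-0.03,"rx":0,"ry":0,"rz":-0.027,"claw":0.6},{"x":-0.205,"y":0.78,"z":-0.1,"rx":0,"ry":0,"rz":-0.027,"claw":0.6},{"x":-0.205,"y":0.793,"z":-0.18,"rx":0,"ry":0,"rz":-0.027,"claw":0.6},{"x":-0.205,"y":0.793,"z":-0.26,"rx":0,"ry":0,"rz":-0.027,"claw":0.6},{"x":-0.205,"y":0.793,"z":-0.26,"rx":0,"ry":0,"rz":-0.027,"claw":0.6}]'
python3 - <<'E'
from h import *
s=sense();R=s["ee_rot"];t=s["tcp_pos"];print(t,np.degrees(np.arctan2(R[1,1],R[0,1])))
W=capture("wrist")
for x in blob(W,*PINK,mina=100)[:2]:
    m=np.argwhere(x[2]);print(x[:2],m.min(0),m.max(0))
    c=max(cv2.findContours(x[2].astype(np.uint8),0,2)[0],key=cv2.contourArea);q=cv2.approxPolyDP(c,3,True)[:,0]
    print([(a.tolist(),(R.T@(atz(W,a,.053)-t)).round(4).tolist()) for a in q])
E
```

```text
time_s: 26.85
tcp_pos: [0.4658, 0.3293, 0.078]
ee_rot: [[0.342, -0.94, -0.004], [-0.94, -0.342, -0.004], [0.003, 0.005, -1.0]]
wrist_force: [0.2, 0.3, 0.2]
gripper_width: 0.602
gripper_force: 0.0
[0.46576074 0.32927461 0.07803678] -159.9923732923075
(3099, [250.1, 207.7]) [162 233] [254 268]
[([239, 162], [0.0385, -0.0104, 0.0251]), ([233, 174], [0.0298, -0.0148, 0.025]), ([235, 252], [-0.0321, -0.0145, 0.0249]), ([264, 254], [-0.0339, 0.0081, 0.025]), ([266, 169], [0.0334, 0.0089, 0.0252]), ([262, 162], [0.0385, 0.006, 0.0252])]
```

```bash
python3 -m pendant '[{"x":0.006,"y":0,"z":-0.06,"rx":0,"ry":0,"rz":0,"claw":0.6},{"x":0.006,"y":0,"z":-0.13,"rx":0,"ry":0,"rz":0,"claw":0.6},{"x":0.006,"y":0,"z":-0.2,"rx":0,"ry":0,"rz":0,"claw":0.6},{"x":0.006,"y":0,"z":-0.27,"rx":0,"ry":0,"rz":0,"claw":0.6},{"x":0.006,"y":0,"z":-0.32,"rx":0,"ry":0,"rz":0,"claw":0.6},{"x":0.006,"y":0,"z":-0.35,"rx":0,"ry":0,"rz":0,"claw":0.6},{"x":0.006,"y":0,"z":-0.37,"rx":0,"ry":0,"rz":0,"claw":0.6},{"x":0.006,"y":0,"z":-0.374,"rx":0,"ry":0,"rz":0,"claw":0.6}]' && python3 -m pendant '[{"x":0,"y":0,"z":0,"rx":0,"ry":0,"rz":0,"claw":0.5},{"x":0,"y":0,"z":0,"rx":0,"ry":0,"rz":0,"claw":0.45},{"x":0,"y":0,"z":0,"rx":0,"ry":0,"rz":0,"claw":0.4},{"x":0,"y":0,"z":0,"rx":0,"ry":0,"rz":0,"claw":0.35},{"x":0,"y":0,"z":0,"rx":0,"ry":0,"rz":0,"claw":0.3},{"x":0,"y":0,"z":0,"rx":0,"ry":0,"rz":0,"claw":0.2},{"x":0,"y":0,"z":0,"rx":0,"ry":0,"rz":0,"claw":0.1},{"x":0,"y":0,"z":0,"rx":0,"ry":0,"rz":0,"claw":0.1}]'
```

```text
time_s: 27.9
tcp_pos: [0.4682, 0.3314, -0.0132]
ee_rot: [[0.343, -0.939, 0.0], [-0.939, -0.343, 0.0], [-0.0, -0.0, -1.0]]
wrist_force: [1.0, 0.6, 0.6]
gripper_width: 0.598
gripper_force: 0.0
time_s: 28.9
tcp_pos: [0.468, 0.3312, -0.0132]
ee_rot: [[0.343, -0.939, -0.0], [-0.939, -0.343, -0.0], [0.0, 0.0, -1.0]]
wrist_force: [-0.8, -0.1, 2.0]
gripper_width: 0.298
gripper_force: 30.0
```

The box is gripped on its broad faces at 25.9 mm. I lift and move to where the wrist camera can see the open bay.

```bash
python3 -m pendant '[{"x":0,"y":0,"z":0.06,"rx":0,"ry":0,"rz":0,"claw":0.1},{"x":0,"y":0,"z":0.18,"rx":0,"ry":0,"rz":0,"claw":0.1},{"x":0,"y":0,"z":0.32,"rx":0,"ry":0,"rz":0,"claw":0.1},{"x":0.02,"y":-0.08,"z":0.46,"rx":0,"ry":0,"rz":0.003,"claw":0.1},{"x":0.07,"y":-0.24,"z":0.6,"rx":0,"ry":0,"rz":0.006,"claw":0.1},{"x":0.12,"y":-0.42,"z":0.7,"rx":0,"ry":0,"rz":0.009,"claw":0.1},{"x":0.17,"y":-0.6,"z":0.7,"rx":0,"ry":0,"rz":0.009,"claw":0.1},{"x":0.21,"y":-0.76,"z":0.7,"rx":0,"ry":0,"rz":0.009,"claw":0.1}]' && python3 -m pendant '[{"x":0.02,"y":-0.08,"z":0,"rx":0,"ry":0,"rz":0,"claw":0.1},{"x":0.026,"y":-0.108,"z":0,"rx":0,"ry":0,"rz":0,"claw":0.1},{"x":0.026,"y":-0.108,"z":0,"rx":0,"ry":0,"rz":0,"claw":0.1},{"x":0.026,"y":-0.108,"z":0,"rx":0,"ry":0,"rz":0,"claw":0.1},{"x":0.026,"y":-0.108,"z":0,"rx":0,"ry":0,"rz":0,"claw":0.1},{"x":0.026,"y":-0.108,"z":0,"rx":0,"ry":0,"rz":0,"claw":0.1},{"x":0.026,"y":-0.108,"z":0,"rx":0,"ry":0,"rz":0,"claw":0.1},{"x":0.026,"y":-0.108,"z":0,"rx":0,"ry":0,"rz":0,"claw":0.1}]'
python3 - <<'E'
from fit import *
s=sense();R=s["ee_rot"];t=s["tcp_pos"];print(t,np.degrees(np.arctan2(R[1,1],R[0,1])),s["gripper_width"])
W=capture("wrist");pickle.dump(W,open("w6.pkl","wb"))
im=cv2.cvtColor(W["color"],cv2.COLOR_RGB2BGR)
im=cv2.resize(im,None,fx=1.5,fy=1.5,interpolation=cv2.INTER_CUBIC)
th=[.5604,-.0203,-.092,0,0]
def q(r0,t,z): return (1.5*proj(W,cad(th,.17+r0,t,z,.47))[0])
for hx,hy,z,c in((.045,.039,.060,(0,0,255)),(.045,.039,.006,(255,0,0))):
    P=np.array([q(a*hx,b*hy,z) for a,b in((1,1),(1,-1),(-1,-1),(-1,1))]);print(z,P.round().tolist())
    for v in P: cv2.drawMarker(im,tuple(int(x) for x in v),c,cv2.MARKER_CROSS,8,1)
cv2.imwrite("pics/w6.png",im)
E
```

```text
time_s: 29.9
tcp_pos: [0.5211, 0.1399, 0.1634]
ee_rot: [[0.369, -0.929, 0.002], [-0.929, -0.369, 0.001], [-0.0, -0.003, -1.0]]
wrist_force: [0.3, -0.3, -0.8]
gripper_width: 0.294
gripper_force: 30.0
time_s: 30.9
tcp_pos: [0.5271, 0.1144, 0.1617]
ee_rot: [[0.37, -0.929, -0.0], [-0.929, -0.37, -0.0], [0.0, 0.0, -1.0]]
wrist_force: [0.1, 0.2, -0.9]
gripper_width: 0.292
gripper_force: 30.0
[0.52707828 0.11437128 0.16173973] -158.30016036862625 0.2923270811449369
0.06 [[311.0, 248.0], [305.0, 118.0], [457.0, 118.0], [451.0, 248.0]]
0.006 [[321.0, 234.0], [317.0, 123.0], [445.0, 123.0], [441.0, 234.0]]
```

View pics/w6.png

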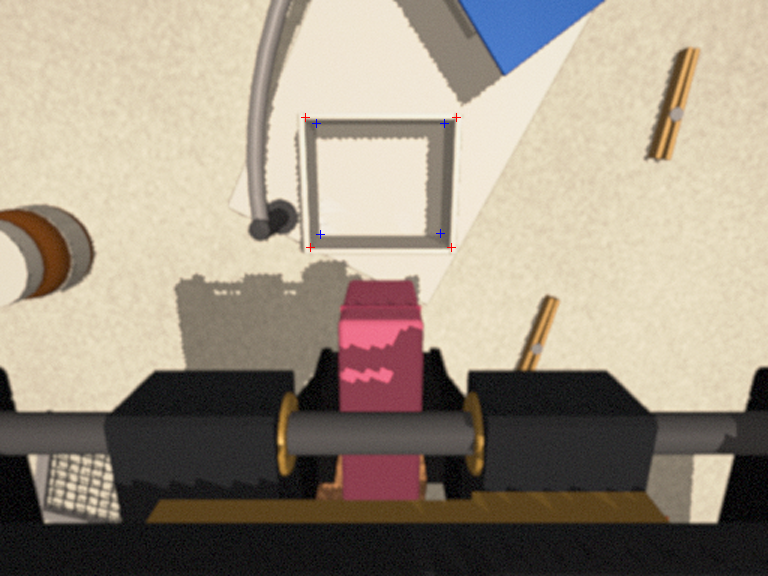

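The last picture shows the empty bay. Its predicted inner rim corners (305–457, 118–248) land on the real ones to about 1 mm, so the bay centre and yaw are confirmed. The blue cover lies clear of it at the top right. I work out the final shift, including the box's offset along the fingers.

Run:
```python
from fit import *
s=sense();t=s["tcp_pos"];R=s["ee_rot"];W=pickle.load(open("w6.pkl","rb"))
h=cv2.cvtColor(W["color"],cv2.COLOR_RGB2HSV);m=cv2.inRange(h,np.array((150,70,40)),np.array((179,255,255)))
for c in(240,254,268):
    r=np.flatnonzero(m[:,c]);print(c,r.min(),r.max(),m[:,c].sum()//255)
# expected rows for box offset d
for d in(0,-.002,-.004,-.006):
    f=lambda x,z:proj(W,t+R@np.array([x+d,0,-z]))[0][1]
    print(d,"front bottom %.1f front top %.1f back top %.1f"%(f(.033,.0162),f(.033,.0662),f(-.033,.0662)))
g=cv2.cvtColor(W["color"],cv2.COLOR_RGB2GRAY);print(g[182:222:1,250].tolist())
c=np.array(cad([.5604,-.0203,-.092,0,0],.17,0,0,.47))[:2]
print("bay",c)
for d in(0,-.003):
    v=c-R[:2,0]*d;print(d,v,(v-t[:2])/.25)
```

```text
240 187 332 118
254 188 332 117
268 187 332 118
0 front bottom 183.6 front top 211.4 back top 335.5
-0.002 front bottom 186.9 front top 215.7 back top 338.8
-0.004 front bottom 190.1 front top 219.9 back top 342.1
-0.006 front bottom 193.4 front top 224.1 back top 345.3
[231, 232, 233, 221, 168, 111, 86, 81, 83, 85, 87, 79, 86, 83, 82, 83, 83, 83, 83, 79, 75, 78, 89, 92, 87, 86, 82, 85, 85, 85, 93, 115, 138, 142, 148, 149, 157, 152, 150, 156]
bay [0.54911772 0.05805855]
0 [0.54911772 0.05805855] [ 0.08812035 -0.22504561]
-0.003 [0.55022685 0.05527111] [ 0.09255689 -0.23619537]
```

```bash
python3 -m pendant '[{"x":0.03,"y":-0.08,"z":0,"rx":0,"ry":0,"rz":0,"claw":0.1},{"x":0.07,"y":-0.17,"z":0,"rx":0,"ry":0,"rz":0,"claw":0.1},{"x":0.09,"y":-0.229,"z":-0.03,"rx":0,"ry":0,"rz":0,"claw":0.1},{"x":0.09,"y":-0.229,"z":-0.12,"rx":0,"ry":0,"rz":0,"claw":0.1},{"x":0.09,"y":-0.229,"z":-0.23,"rx":0,"ry":0,"rz":0,"claw":0.1},{"x":0.09,"y":-0.229,"z":-0.33,"rx":0,"ry":0,"rz":0,"claw":0.1},{"x":0.09,"y":-0.229,"z":-0.39,"rx":0,"ry":0,"rz":0,"claw":0.1},{"x":0.09,"y":-0.229,"z":-0.41,"rx":0,"ry":0,"rz":0,"claw":0.1}]' && python3 -m pendant '[{"x":0,"y":0,"z":-0.02,"rx":0,"ry":0,"rz":0,"claw":0.1},{"x":0,"y":0,"z":-0.05,"rx":0,"ry":0,"rz":0,"claw":0.1},{"x":0,"y":0,"z":-0.08,"rx":0,"ry":0,"rz":0,"claw":0.1},{"x":0,"y":0,"z":-0.11,"rx":0,"ry":0,"rz":0,"claw":0.1},{"x":0,"y":0,"z":-0.14,"rx":0,"ry":0,"rz":0,"claw":0.1},{"x":0,"y":0,"z":-0.16,"rx":0,"ry":0,"rz":0,"claw":0.1},{"x":0,"y":0,"z":-0.17,"rx":0,"ry":0,"rz":0,"claw":0.1},{"x":0,"y":0,"z":-0.17,"rx":0,"ry":0,"rz":0,"claw":0.1}]'
```

```text
time_s: 31.95
tcp_pos: [0.5492, 0.0568, 0.0583]
ee_rot: [[0.37, -0.929, -0.002], [-0.929, -0.37, -0.001], [0.0, 0.002, -1.0]]
wrist_force: [-0.0, -0.2, -1.3]
gripper_width: 0.301
gripper_force: 30.0
time_s: 32.95
tcp_pos: [0.5496, 0.057, 0.0167]
ee_rot: [[0.37, -0.929, -0.0], [-0.929, -0.37, -0.0], [0.0, 0.0, -1.0]]
wrist_force: [-0.7, 0.7, -0.9]
gripper_width: 0.298
gripper_force: 30.0
```

```bash
python3 -m pendant '[{"x":0,"y":0,"z":-0.02,"rx":0,"ry":0,"rz":0,"claw":0.1},{"x":0,"y":0,"z":-0.04,"rx":0,"ry":0,"rz":0,"claw":0.1},{"x":0,"y":0,"z":-0.06,"rx":0,"ry":0,"rz":0,"claw":0.1},{"x":0,"y":0,"z":-0.075,"rx":0,"ry":0,"rz":0,"claw":0.1},{"x":0,"y":0,"z":-0.088,"rx":0,"ry":0,"rz":0,"claw":0.1},{"x":0,"y":0,"z":-0.096,"rx":0,"ry":0,"rz":0,"claw":0.1},{"x":0,"y":0,"z":-0.1,"rx":0,"ry":0,"rz":0,"claw":0.1},{"x":0,"y":0,"z":-0.102,"rx":0,"ry":0,"rz":0,"claw":0.1}]' && python3 -m pendant '[{"x":0,"y":0,"z":-0.001,"rx":0,"ry":0,"rz":0,"claw":0.1},{"x":0,"y":0,"z":-0.002,"rx":0,"ry":0,"rz":0,"claw":0.1},{"x":0,"y":0,"z":-0.003,"rx":0,"ry":0,"rz":0,"claw":0.1},{"x":0,"y":0,"z":-0.004,"rx":0,"ry":0,"rz":0,"claw":0.1},{"x":0,"y":0,"z":-0.005,"rx":0,"ry":0,"rz":0,"claw":0.1},{"x":0,"y":0,"z":-0.006,"rx":0,"ry":0,"rz":0,"claw":0.1},{"x":0,"y":0,"z":-0.006,"rx":0,"ry":0,"rz":0,"claw":0.1},{"x":0,"y":0,"z":-0.006,"rx":0,"ry":0,"rz":0,"claw":0.1}]'
```

```text
time_s: 33.95
tcp_pos: [0.5497, 0.0571, -0.0087]
ee_rot: [[0.37, -0.929, 0.0], [-0.929, -0.37, 0.0], [0.0, -0.0, -1.0]]
wrist_force: [0.3, -0.4, -0.1]
gripper_width: 0.299
gripper_force: 30.0
time_s: 34.95
tcp_pos: [0.5496, 0.057, -0.0102]
ee_rot: [[0.37, -0.929, -0.0], [-0.929, -0.37, 0.0], [-0.0, 0.0, -1.0]]
wrist_force: [-0.1, 0.1, -0.9]
gripper_width: 0.294
gripper_force: 30.0
```

```bash
python3 -m pendant '[{"x":0,"y":0,"z":-0.001,"rx":0,"ry":0,"rz":0,"claw":0.1},{"x":0,"y":0,"z":-0.002,"rx":0,"ry":0,"rz":0,"claw":0.1},{"x":0,"y":0,"z":-0.003,"rx":0,"ry":0,"rz":0,"claw":0.1},{"x":0,"y":0,"z":-0.004,"rx":0,"ry":0,"rz":0,"claw":0.1},{"x":0,"y":0,"z":-0.005,"rx":0,"ry":0,"rz":0,"claw":0.1},{"x":0,"y":0,"z":-0.005,"rx":0,"ry":0,"rz":0,"claw":0.1},{"x":0,"y":0,"z":-0.005,"rx":0,"ry":0,"rz":0,"claw":0.1},{"x":0,"y":0,"z":-0.005,"rx":0,"ry":0,"rz":0,"claw":0.1}]'
```

```text
time_s: 35.95
tcp_pos: [0.5497, 0.057, -0.0102]
ee_rot: [[0.37, -0.929, 0.0], [-0.929, -0.37, -0.0], [0.0, -0.0, -1.0]]
wrist_force: [-3.9, 0.4, 8.3]
gripper_width: 0.295
gripper_force: 30.0
```

Contact came at the expected floor height. I relax, open only to 40 mm, and lift straight out.

```bash
python3 -m pendant '[{"x":0,"y":0,"z":0.004,"rx":0,"ry":0,"rz":0,"claw":0.1},{"x":0,"y":0,"z":0.004,"rx":0,"ry":0,"rz":0,"claw":0.35},{"x":0,"y":0,"z":0.004,"rx":0,"ry":0,"rz":0,"claw":0.4},{"x":0,"y":0,"z":0.004,"rx":0,"ry":0,"rz":0,"claw":0.44},{"x":0,"y":0,"z":0.004,"rx":0,"ry":0,"rz":0,"claw":0.45},{"x":0,"y":0,"z":0.004,"rx":0,"ry":0,"rz":0,"claw":0.45},{"x":0,"y":0,"z":0.004,"rx":0,"ry":0,"rz":0,"claw":0.45},{"x":0,"y":0,"z":0.01,"rx":0,"ry":0,"rz":0,"claw":0.45}]' && python3 -m pendant '[{"x":0,"y":0,"z":0.03,"rx":0,"ry":0,"rz":0,"claw":0.45},{"x":0,"y":0,"z":0.07,"rx":0,"ry":0,"rz":0,"claw":0.45},{"x":0,"y":0,"z":0.13,"rx":0,"ry":0,"rz":0,"claw":0.45},{"x":0,"y":0,"z":0.2,"rx":0,"ry":0,"rz":0,"claw":0.45},{"x":0,"y":0,"z":0.28,"rx":0,"ry":0,"rz":0,"claw":0.45},{"x":0,"y":0,"z":0.38,"rx":0,"ry":0,"rz":0,"claw":0.45},{"x":0,"y":0,"z":0.5,"rx":0,"ry":0,"rz":0,"claw":0.45},{"x":0,"y":0,"z":0.6,"rx":0,"ry":0,"rz":0,"claw":0.45}]' && python3 -m pendant '[{"x":-0.05,"y":0.04,"z":0.04,"rx":0,"ry":0,"rz":0,"claw":0.45},{"x":-0.1,"y":0.1,"z":0.1,"rx":0,"ry":0,"rz":0,"claw":0.45},{"x":-0.15,"y":0.2,"z":0.16,"rx":0,"ry":0,"rz":0,"claw":0.45},{"x":-0.15,"y":0.26,"z":0.2,"rx":0,"ry":0,"rz":0,"claw":0.45},{"x":-0.15,"y":0.3,"z":0.2,"rx":0,"ry":0,"rz":0,"claw":0.45},{"x":-0.15,"y":0.3,"z":0.2,"rx":0,"ry":0,"rz":0,"claw":0.45},{"x":-0.15,"y":0.3,"z":0.2,"rx":0,"ry":0,"rz":0,"claw":0.45},{"x":-0.15,"y":0.3,"z":0.2,"rx":0,"ry":0,"rz":0,"claw":0.45}]'
python3 - <<'E'
from fit import *
W=capture("wrist");S=capture("scene");s=sense();print(s["tcp_pos"],s["wrist_force"])
th=[.5604,-.0203,-.092,.94,0];b=blob(W,*PINK,mina=100)
for x in b[:2]:
    c=max(cv2.findContours(x[2].astype(np.uint8),0,2)[0],key=cv2.contourArea);q=cv2.approxPolyDP(c,3,True)[:,0];print("pink",x[:2],q.tolist())
for z in(.056,.006):print("exp",z,[proj(W,cad(th,.17+a*.013,d*.033,z,.47))[0].round().tolist() for a,d in((1,1),(1,-1),(-1,-1),(-1,1))])
for p,n in((W,"W"),(S,"S")):
    for x in blob(p,*BLUE,mina=150,roi=None if n=="W" else(150,130,300,270))[:2]:
        c=max(cv2.findContours(x[2].astype(np.uint8),0,2)[0],key=cv2.contourArea);print(n,"blue",x[:2],cv2.approxPolyDP(c,3,True)[:,0].tolist())
    print("exp cover",[pv.round().tolist() for k in("c1","c2","c3","c4") for pv in proj(p,pts(th)[k])])
E
```

```text
time_s: 36.95
tcp_pos: [0.5495, 0.057, -0.009]
ee_rot: [[0.37, -0.929, -0.0], [-0.929, -0.37, -0.0], [-0.0, 0.0, -1.0]]
wrist_force: [0.7, -0.5, 0.4]
gripper_width: 0.449
gripper_force: 0.0
time_s: 37.95
tcp_pos: [0.5499, 0.0571, 0.1435]
ee_rot: [[0.37, -0.929, 0.002], [-0.929, -0.37, 0.001], [0.0, -0.002, -1.0]]
wrist_force: [0.4, 0.0, -0.7]
gripper_width: 0.444
gripper_force: 0.0
time_s: 38.95
tcp_pos: [0.512, 0.1314, 0.1905]
ee_rot: [[0.369, -0.93, -0.001], [-0.93, -0.369, -0.001], [0.0, 0.001, -1.0]]
wrist_force: [0.1, 0.1, 0.2]
gripper_width: 0.448
gripper_force: 0.0
[0.51209818 0.1315423  0.19074364] [-0.29311908  0.07909764 -0.66019005]
pink (1737, [245.5, 98.1]) [[254, 64], [233, 66], [234, 131], [238, 133], [258, 129], [258, 66]]
exp 0.056 [[234.0, 133.0], [232.0, 64.0], [259.0, 64.0], [259.0, 133.0]]
exp 0.006 [[236.0, 129.0], [235.0, 69.0], [258.0, 69.0], [258.0, 129.0]]
W blue (863, [327.9, 9.6]) [[304, 1], [323, 28], [359, 0]]
exp cover [[329.0, -194.0], [409.0, -38.0], [323.0, 29.0], [238.0, -111.0]]
S blue (893, [201.3, 180.4]) [[218, 166], [181, 174], [183, 194], [222, 186]]
exp cover [[177.0, 173.0], [219.0, 164.0], [226.0, 186.0], [183.0, 196.0]]
```

The box stands centred in the bay with its top at the expected 56 mm. The cover's corner is within 1 px of its fully open position. I hand it in.

```bash
python3 -c "
from station import *
print(finish_job())"
```

```text
the job is handed in; nothing more can be done
None
```

The pink box now stands upright in the uncovered bay and is let go of, with the cover fully open against its stop; I handed the job in at about 39 s of the 72 s allowed.

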